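# Break down two piles of storeroom tins into their trays

## Robot

A 6-joint arm with a two-finger parallel gripper is mounted at the origin on the work surface. World frame = base frame: x ahead of the robot, y to its left, z up, the work surface at z = 0. Lengths are in m, angles in degrees, forces in N, time in s.
With the tool pointing down it reaches from about 0.35 to 0.875 m from the base axis. Payload 4.2 kg.
Tool frame: the origin (TCP) lies at the very end of the fingers, on their centre line; the grasp point (between the pads) lies 19 mm behind it; z points along the fingers, x is the direction in which the jaws open and shut, and the axes are right-handed (so a half turn about z gives the same grasp; the last joint's range is limited). The gripper opens to 87 mm and grips with 3 to 60 N. Pads are 19 mm wide; open, the fingers measure 117 mm over their backs; the gripper's body (75 mm by 190 mm) begins 51 mm behind the grasp point.
Start: joints at [88.957, 22.042, 0.453, 0, -68.411, -14.817], TCP at [0.171, 0.601, 0.223] pointing down, gripper open.
Joint ranges: [-179.83, 179.83], [-69.29, 118.12], [-61.27, 80.66], [-181.25, 117.63], [-171.15, -9.14], [-177.46, 177.46]. Speed limits (degrees/s): [159.86, 159.86, 180, 180, 180, 180].

## Interface

Orientations are given as a 3x3 rotation matrix whose columns are the frame's x, y, z axes.
In Python, from station import r gives the robot as it stands.
- The arm moves only by the shell command python3 -m jog 'ROWS' [OPENING]. ROWS is JSON, a list of rows, each a list of 2 entries, a list of its own where there are three numbers: the shift along the tool's x, y, z in m, then the turn, a rotation vector about the tool's x, y, z in units of 5 degrees (1.0 is 5 degrees). A call has exactly 10 rows; each row is the pose to reach, as a shift and turn from the pose commanded when the call began, along the tool's axes at that moment; what a row does not reach only later rows make up. A row lasts 1/12 s, in which the tool goes at most 41.7 mm and 7.16 degrees, less where a joint would pass 70% of its speed; a pose out of reach is approached as far as the arm can. A call with a gripper value outside its range is refused whole. OPENING is the finger opening in m, from 0 to 0.087, set as the call begins (- or left out, the last holds). The fingers move at their own pace and stop on an object; the grip force is fixed at half the most. Time passes only in rows, so rows that repeat a pose let the fingers close, or fill a call up. It gives the time, the measured TCP pose, the force and the opening at its end, in the units of the state.
- r.sense(): the state, without advancing time (a new reading comes with each control period).
- r.capture(name): name is "scene" or "top" or "wrist"; returns (picture, depth): 400x640x3 uint8, blue, green, red; 400x640 float32, m along the optical axis (not along the pixel's ray), 0 where there is no reading.
- r.calibration(name): a dict with "fx", "fy", "cx", "cy" (pixels), "R" (3x3) and "t" (3): a world point X has camera coordinates R X + t; the wrist camera has in their place "tool_from_camera" (4x4, takes a point from camera to tool coordinates, whose origin is the TCP and whose axes are the tool frame's). Camera axes: x right, y down, z forward; pixel columns grow to the right and rows downward; lengths in m; the calibration is good to about 2 mm. The wrist camera is an equidistant fisheye: a pixel r from the principal point sees the ray r / f radians off the axis. A picture is of the moment at which its call begins: read the wrist's pose just before it. calibration takes no time and is no camera call.
- r.finish_job(): hands the job in, once; it reports no verdict.
Trained networks look in the newest picture that a camera, given by its name, has taken for a name from the list of things; names that differ only in an ending like _2 or _b are one class to them, and where a whole thing is asked for, a point or a joint stands for the part that bears it (a point fixed in the world has none). Each returns a list of dicts, best first, with "confidence" (0 to 1); they miss things now and then, are a little off and sometimes report something else, mostly with a low value. They report only what shows in the picture. A call takes as long as a camera call. They do not tell look-alikes from the thing itself.
- r.cut_out(query, camera): "region" (400x640 bool, what is visible of it) and "uv" ([column, row] in pixels, amid what is visible of it).
The state is a dict: "time_s": time; "joints": joint angles; "joint_velocities": joint speeds; "effort": joint torques, N m; "tcp_pos": TCP position; "ee_rot": TCP orientation; "wrist_force": force on the tool from outside, world axes, zero at the start; "moment": the same for the moment, N m; "gripper_width": opening from 0.0 (shut) to 1.0 (fully open).
Only numpy, scipy, OpenCV 4.12 (cv2) and the standard library are available. Lean on these libraries where they do the work, as an engineer would, in place of code of your own. Each camera call takes 0.05 s, during which the arm holds its last target.

## Task

Five lidded tins have been left in two piles on the storeroom bench. Take the piles apart and put every tin, lid up, in the white tray that has its own shape and size, standing flat on the tray's floor within the rim. Do not let any tin topple on the way.

Things in the scene. Friction and masses are not known exactly. Their poses are not given: they have to be found in the camera images.
- long_mid (a point): Lidded tin, bare aluminium with a dark rim round a light flat lid, loose and closed: oblong block, 100 long x 56 wide x 50 high mm, 0.24 to 0.42 kg. Stands on the bench with two tins piled on it (a round or a six-sided one, then the small round one). This point is its centre, half-way up; z up when it stands lid up, x along its length, y across its width.
- square_mid (a point): Lidded tin, bare aluminium with a dark rim round a light flat lid, loose and closed: square block, 60 x 60 x 50 high mm, 0.20 to 0.34 kg. Stands on the bench with one tin on it (six-sided or round). This point is its centre, half-way up; z up when it stands lid up, x and y square to its sides.
- round_mid (a point): Lidded tin, bare aluminium with a dark rim round a light flat lid, loose and closed: upright cylinder, 48 diameter x 45 high mm, 0.12 to 0.21 kg. Stands on the oblong or on the square tin. This point is its centre, half-way up; z up when it stands lid up, x, y of no meaning.
- hex_mid (a point): Lidded tin, bare aluminium with a dark rim round a light flat lid, loose and closed: upright six-sided prism, 44 across flats (51 across corners) x 45 high mm, 0.12 to 0.21 kg. Stands on the oblong or on the square tin, whichever does not carry the round one. This point is its centre, half-way up; z up when it stands lid up, x square to one of its flat sides (the others every 60 degrees).
- small_mid (a point): Lidded tin, bare aluminium with a dark rim round a light flat lid, loose and closed: small upright cylinder, 32 diameter x 40 high mm, 0.06 to 0.10 kg. On top of the taller pile (third layer, on the round or six-sided tin that stands on the oblong one). This point is its centre, half-way up; z up when it stands lid up, x, y of no meaning.
- tray_long: Low white plastic tray fixed to the bench, oblong, inside 120 x 76 mm, outside 128 x 84 mm: the place of the oblong tin. Floor 3 mm above the bench, rim 4 mm thick, its top 8 mm above the bench, 10 mm of room on every side of its tin. Origin: centre of the tray, on the bench; x along its length, y across. Turned at will on the bench.
- tray_square: Low white plastic tray fixed to the bench, square, inside 80 x 80 mm, outside 88 x 88 mm: the place of the square tin. Floor 3 mm above the bench, rim 4 mm thick, its top 8 mm above the bench, 10 mm of room on every side of its tin. Origin: centre of the tray, on the bench; x and y square to its sides. Turned at will on the bench.
- tray_round: Low white plastic tray fixed to the bench, round, inside 68 mm diameter, outside 76 mm: the place of the larger round tin. Floor 3 mm above the bench, rim 4 mm thick, its top 8 mm above the bench, 10 mm of room on every side of its tin. Origin: centre of the tray, on the bench; x, y of no meaning.
- tray_hex: Low white plastic tray fixed to the bench, six-sided, inside 64 mm across flats, outside 72 mm: the place of the six-sided tin. Floor 3 mm above the bench, rim 4 mm thick, its top 8 mm above the bench, 10 mm of room on every side of its tin. Origin: centre of the tray, on the bench; x square to one of its sides. Turned at will on the bench.
- tray_small: Low white plastic tray fixed to the bench, small and round, inside 52 mm diameter, outside 60 mm: the place of the small round tin. Floor 3 mm above the bench, rim 4 mm thick, its top 8 mm above the bench, 10 mm of room on every side of its tin. Origin: centre of the tray, on the bench; x, y of no meaning.
Not all that is in view belongs to the job. What is shaped like the part that bears hex_mid but blue or red is not meant.

How it is judged (in metres and radians):
At the end, for the whole second after the job is handed in: Each of the five tins stands upright (within 0.08 rad) on the floor of its own tray (height within 3 mm), its centre within 16 mm of the tray's centre, at rest (slower than 0.02 m/s) (horizontal distance between long_mid and tray_long below 0.016 m and z of long_mid in the frame of tray_long between 0.025 and 0.031 m and angle between each of long_mid, square_mid, round_mid, hex_mid, small_mid's own z axis and vertical below 0.08 rad and linear speed of each of tin_long, tin_square, tin_round, tin_hex, tin_small below 0.02 m/s and horizontal distance between square_mid and tray_square below 0.016 m and z of square_mid in the frame of tray_square between 0.025 and 0.031 m and horizontal distance between round_mid and tray_round below 0.016 m and z of round_mid in the frame of tray_round between 0.0225 and 0.0285 m and horizontal distance between hex_mid and tray_hex below 0.016 m and z of hex_mid in the frame of tray_hex between 0.0225 and 0.0285 m and horizontal distance between small_mid and tray_small below 0.016 m and z of small_mid in the frame of tray_small between 0.02 and 0.026 m); the robot touches nothing.
It fails at once if a tin toppled (tilted by more than 0.7 rad) (angle between any of long_mid, square_mid, round_mid, hex_mid, small_mid's own z axis and vertical above 0.7 rad).
It also fails if it takes over 128 s, if anything falls off the work surface, if the arm or the gripper's body presses on something with over 40 N, if the wrist force passes 120 N, or if a joint passes its speed limit or range.

## Working session

There is one attempt and no reset: what is moved stays moved. The work goes in short steps, Python scripts to look and compute and a shell command to move; the robot and the scene stay as the last step left them, time stands still between calls to the robot, and variables do not carry over. Pictures are saved under pics/ and viewed, and the job is handed in when it is done.

```bash
ls; mkdir -p pics; python3 - <<'E'
from station import r
import cv2,numpy as np
s=r.sense(); print(s)
for n in ["scene","top","wrist"]:
    im,d=r.capture(n); cv2.imwrite(f"pics/{n}0.png",im); np.save(f"{n}0.npy",d)
    c=r.calibration(n); print(n,{k:np.round(v,4).tolist() for k,v in c.items()})
E
```

```text
pics
{'time_s': 0.0, 'joints': array([ 8.89565088e+01,  2.20923722e+01,  3.78676878e-01, -2.83302557e-02,
       -6.84125600e+01, -1.48163630e+01]), 'joint_velocities': array([-0.0080731 ,  0.01618706,  0.04034094, -0.00116555,  0.03735502,
        0.01279647]), 'effort': array([ 6.20210958e-04, -3.90665138e+01,  1.87404120e+01,  4.21972811e+00,
        1.10447893e-02, -1.79972790e-04]), 'tcp_pos': array([0.17062544, 0.60061799, 0.22143683]), 'ee_rot': array([[-2.73460198e-01, -9.61883189e-01, -4.99826619e-04],
       [-9.61880693e-01,  2.73460629e-01, -2.19478902e-03],
       [ 2.24781357e-03, -1.19413867e-04, -9.99997467e-01]]), 'wrist_force': array([0.62998566, 0.55710006, 0.14157364]), 'moment': array([-0.01573273,  0.0303194 ,  0.01626712]), 'gripper_width': 0.9992521827911154}
scene {'fx': 402.6339, 'fy': 402.6339, 'cx': 324.4932, 'cy': 192.3037, 'R': [[0.2619, 0.965, -0.012], [0.7254, -0.2051, -0.6571], [-0.6366, 0.1634, -0.7537]], 't': [-0.1546, -0.3649, 1.397]}
top {'fx': 476.7218, 'fy': 476.7218, 'cx': 322.4335, 'cy': 199.6452, 'R': [[0.0165, -0.9999, -0.0012], [-0.9782, -0.0159, -0.207], [0.207, 0.0046, -0.9783]], 't': [-0.0059, 0.6434, 1.3333]}
wrist {'fx': 309.7069, 'fy': 309.7069, 'cx': 319.5657, 'cy': 203.5508, 'tool_from_camera': [[1.0, 0.0011, -0.0, 0.0004], [-0.0011, 0.9628, 0.2703, -0.0723], [0.0003, -0.2703, 0.9628, -0.1613], [0.0, 0.0, 0.0, 1.0]]}
```

View pics/scene0.png

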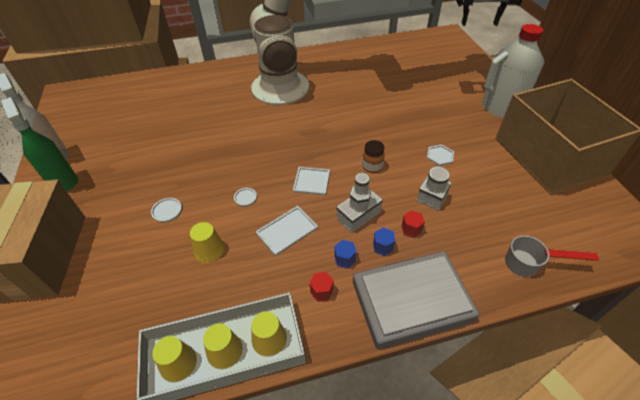

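View pics/top0.png

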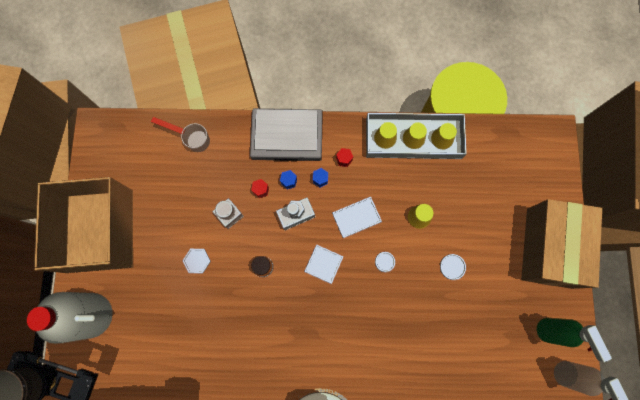

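View pics/wrist0.png

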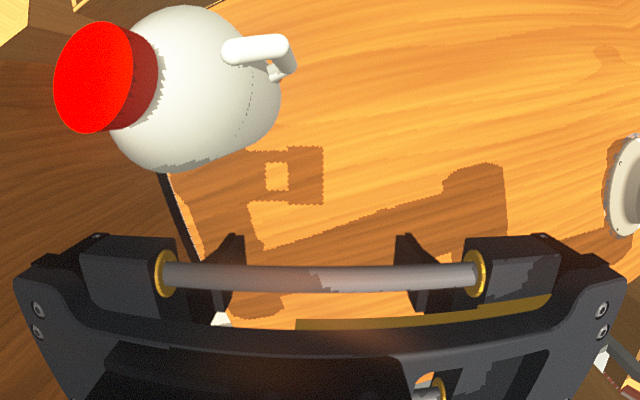

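The scene and top views show the two piles (top (295,212) and (227,212)), the five white trays (top (357,217), (324,264), (385,261), (453,266), (196,261)), and red and blue hexes, which are decoys. Next I'll enlarge the piles and run the networks.

```bash
cat > h.py <<'E'
import numpy as np,cv2
from station import r
def world(name,d,mask=None,st=None):
    c=r.calibration(name)
    v,u=np.nonzero((d>0)&(mask if mask is not None else True)); z=d[v,u]
    if name!="wrist":
        P=np.c_[(u-c["cx"])/c["fx"]*z,(v-c["cy"])/c["fy"]*z,z]
        return (P-np.array(c["t"]))@np.array(c["R"]),u,v
    a=(u-c["cx"])/c["fx"];b=(v-c["cy"])/c["fy"];th=np.hypot(a,b)+1e-9
    k=np.tan(th)/th*z
    P=np.c_[a*k,b*k,z]; T=np.array(c["tool_from_camera"])
    P=P@T[:3,:3].T+T[:3,3]
    return P@st["ee_rot"].T+st["tcp_pos"],u,v
def proj(name,X):
    c=r.calibration(name); p=np.array(X)@np.array(c["R"]).T+np.array(c["t"])
    return np.c_[p[:,0]/p[:,2]*c["fx"]+c["cx"],p[:,1]/p[:,2]*c["fy"]+c["cy"]]
E
python3 - <<'E'
from h import *
A={n:cv2.imread(f"pics/{n}0.png") for n in ["scene","top"]}
cv2.imwrite("pics/z1.png",np.vstack([cv2.resize(A["scene"][130:230,310:470],(800,500)[:2],interpolation=cv2.INTER_CUBIC)]))
cv2.imwrite("pics/z2.png",cv2.resize(A["top"][170:290,180:340],(800,600),interpolation=cv2.INTER_CUBIC))
q=["long_mid","square_mid","round_mid","hex_mid","small_mid","tray_long","tray_square","tray_round","tray_hex","tray_small"]
for n in ["top","scene"]:
    d=r.capture(n)[1]
    for k in q:
        for o in r.cut_out(k,n):
            if o["confidence"]<.3: continue
            P,u,v=world(n,d,o["region"])
            if len(P)==0: print(n,k,"nodepth");continue
            zt=np.percentile(P[:,2],95); m=abs(P[:,2]-zt)<.006
            rr=cv2.minAreaRect((P[m][:,:2]*1000).astype(np.float32))
            print(n,k,round(o["confidence"],2),np.round(o["uv"]),o["region"].sum(),"zt %.3f"%zt,np.round(P[m].mean(0),4),np.round(rr[0],1),np.round(rr[1],1),round(rr[2],1))
E
```

```text
top long_mid 0.94 [296. 219.] 543 zt 0.057 [0.6029 0.0836 0.0534] [607.2  84.2] [57.6 99.9] 24.1
top square_mid 0.49 [232. 219.] 176 zt 0.055 [0.5934 0.2756 0.0524] [605.7 286.6] [61.7 57.1] 39.1
top round_mid 0.74 [221. 211.] 286 zt 0.101 [0.605  0.2869 0.0975] [604.9 287.1] [46.8 46.9] 25.3
top hex_mid 0.64 [260. 185.] 230 zt 0.051 [0.6845 0.1937 0.048 ] [683.1 193.6] [47.1 44.4] 46.8
top hex_mid 0.6 [321. 178.] 235 zt 0.051 [0.7213 0.012  0.0484] [720.4  12.9] [45.  45.7] 33.9
top hex_mid 0.59 [342. 158.] 243 zt 0.050 [ 0.7868 -0.059   0.0474] [786.6 -59. ] [44.3 44.6] 52.2
top hex_mid 0.52 [289. 180.] 250 zt 0.050 [0.7136 0.11   0.047 ] [712.9 109.5] [47.4 43.2] 46.3
top hex_mid 0.42 [301. 210.] 71 zt 0.100 [0.6108 0.0688 0.0972] [609.   69.6] [40.5 20.1] 1.2
top small_mid 0.48 [292. 210.] 150 zt 0.140 [0.6038 0.0872 0.1372] [604.7  87.1] [31.5 30.8] 2.0
top tray_long 0.86 [359. 216.] 1233 zt 0.011 [ 0.6049 -0.098   0.0073] [605.4 -99.3] [ 88.3 130.8] 23.7
top tray_square 0.71 [321. 265.] 847 zt 0.011 [ 0.4622 -0.0027  0.0075] [461.4  -1.7] [87.8 87.9] 67.3
top tray_round 0.61 [4
[... 1395 characters left out ...]
441. 154.] 428 zt 0.009 [0.4665 0.3781 0.0056] [466.8 377.7] [71.8 82. ] 57.4
scene tray_long 0.91 [284. 225.] 1563 zt 0.009 [ 0.6064 -0.1029  0.0054] [ 604.9 -101.4] [ 87.7 128.3] 23.8
scene tray_square 0.72 [310. 183.] 820 zt 0.009 [ 0.4632 -0.0034  0.0052] [461.4  -2.4] [88.3 91.7] 66.9
scene tray_round 0.98 [166. 214.] 602 zt 0.009 [ 0.4608 -0.3881  0.0059] [ 460.4 -387.2] [75.7 74.9] 77.1
scene tray_hex 0.93 [441. 154.] 469 zt 0.009 [0.4657 0.3783 0.0057] [466.1 378.1] [72.4 83.5] 59.3
scene tray_hex 0.53 [437. 180.] 499 zt 0.097 [0.6082 0.2852 0.0951] [608.  286.7] [49.4 49.8] 71.2
scene tray_small 0.67 [248. 200.] 353 zt 0.009 [ 0.4718 -0.1858  0.006 ] [ 472.2 -184.8] [58.1 59.1] 83.3
```

View pics/z1.png

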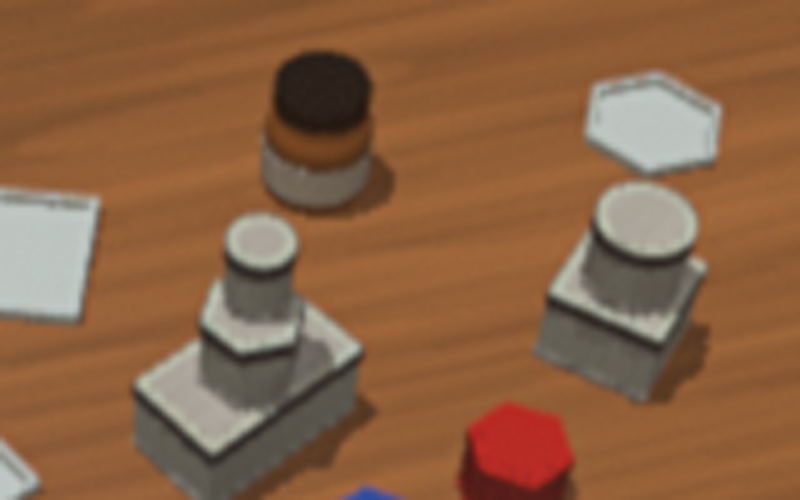

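View pics/z2.png

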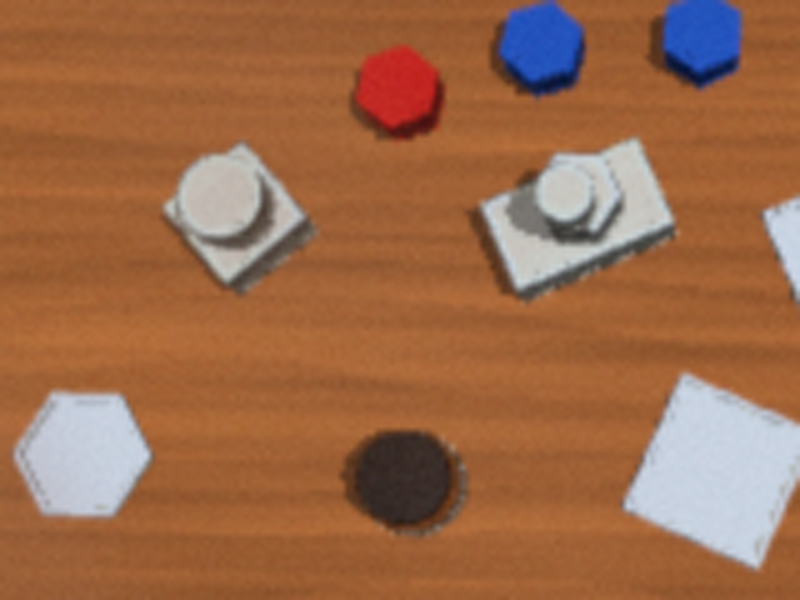

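The tin marked hex is the bare-aluminium one at top (301,210), under the small tin on the oblong. The other four hexes, at top (260,185) red, (289,180) blue, (321,178) blue and (342,158) red, are excluded by colour. The crop confirms this, and it also shows the round tin on the square one. Next: exact yaws and the obstacles near the path.

```bash
cat >> h.py <<'E'
def rectyaw(P2):
    c,s,a=cv2.minAreaRect((P2*1000).astype(np.float32)); b=cv2.boxPoints((c,s,a))
    e=[b[1]-b[0],b[2]-b[1]]; e=max(e,key=np.linalg.norm)
    return np.round(c,1),np.round(sorted(s),1),round(float(np.degrees(np.arctan2(e[1],e[0])))%180,1)
def hexfit(P2):
    # centre + yaw of a flat normal (mod 60) by hull support widths
    best=None
    for a in np.arange(0,60,.5):
        w=[];A=[];B=[]
        for k in range(3):
            n=np.array([np.cos(np.radians(a+60*k)),np.sin(np.radians(a+60*k))]); p=P2@n
            lo,hi=np.percentile(p,[.5,99.5]); w.append(hi-lo);A.append(n);B.append((lo+hi)/2)
        if best is None or sum(w)<best[0]: best=(sum(w),a,np.linalg.lstsq(np.array(A),np.array(B),rcond=None)[0],w)
    return best[1],np.round(best[2],4),np.round(best[3],4)
def plan(x,y,z,yaw,quiet=False):
    "shift (tool axes, m) and turn (units of 5 deg) from the pose now to x,y,z with tool x at yaw (mod 180)"
    from scipy.spatial.transform import Rotation as Ro
    s=r.sense(); R=s["ee_rot"]; p=s["tcp_pos"]
    j1=np.degrees(np.arctan2(y,x))
    j6=(yaw-180-j1+90)%180-90
    yw=np.radians(j6+180+j1)
    T=np.array([[np.cos(yw),np.sin(yw),0],[np.sin(yw),-np.cos(yw),0],[0,0,-1]]).T
    T=np.c_[[np.cos(yw),np.sin(yw),0],[np.sin(yw),-np.cos(yw),0],[0,0,-1]]
    sh=R.T@(np.array([x,y,z])-p); rv=Ro.from_matrix(R.T@T).as_rotvec(degrees=True)/5
    print("shift",np.round(sh,4),"turn",np.round(rv,2),"j6 %.0f"%j6,"rows>=%.1f"%max(np.linalg.norm(sh)/.0417,np.linalg.norm(rv)*5/7.16),"now",np.round(p,4),"yaw %.1f"%np.degrees(np.arctan2(R[1,0],R[0,0])),"t %.2f"%s["time_s"],"w %.1f"%(s["gripper_width"]*87))
E
python3 - <<'E'
from h import *
for n in ["top","scene"]:
    d=r.capture(n)[1]
    for k,zz in [("long_mid",.05),("square_mid",.05),("tray_long",.006),("tray_square",.006),("tray_hex",.006)]:
        o=r.cut_out(k,n)[0]; P,u,v=world(n,d,o["region"]); m=abs(P[:,2]-zz)<.008
        print(n,k,round(o["confidence"],2),rectyaw(P[m][:,:2]), hexfit(P[m][:,:2]) if "hex" in k else "")
P,u,v=world("scene",np.load("scene0.npy"))
Q,_,_=world("top",np.load("top0.npy"));P=np.r_[P,Q]
g={}
for x in np.arange(.25,.85,.05):
    print("%.2f"%x,[int(1000*np.percentile(q,98)) if len(q:=P[(abs(P[:,0]-x-.025)<.025)&(abs(P[:,1]-y+.025)<.025)][:,2]) else -1 for y in np.arange(.7,-.7,-.05)])
E
```

```text
top long_mid 0.65 (array([606.2,  84.7]), array([ 57. , 100.5]), 115.3) 
top square_mid 0.67 (array([592.5, 276. ]), array([28.5, 60.8]), 129.9) 
top tray_long 0.81 (array([ 604.2, -100. ]), array([ 84.6, 128.6]), 113.9) 
top tray_square 0.91 (array([461.2,  -2.5]), array([86.6, 86.6]), 155.5) 
top tray_hex 0.91 (array([465. , 378.5]), array([72.5, 75.2]), 26.1) (np.float64(1.5), array([0.4647, 0.3787]), array([0.0686, 0.0705, 0.0705]))
scene long_mid 0.97 (array([608.1,  83.8]), array([ 59.7, 103.3]), 115.0) 
scene square_mid 0.83 (array([605.9, 286.7]), array([62.2, 64.7]), 132.4) 
scene tray_long 0.62 (array([ 606.2, -101.2]), array([ 86. , 127.2]), 114.3) 
scene tray_square 0.84 (array([459.3,   0.6]), array([90.1, 99.3]), 157.5) 
scene tray_hex 0.62 (array([465.6, 378.3]), array([72. , 82.5]), 149.0) (np.float64(59.0), array([0.4656, 0.378 ]), array([0.0708, 0.0739, 0.0733]))
0.25 [264, 208, 180, 6, 6, 6, 7, 6, 6, 6, 6, 6, 5, 6, 5, 6, 6, 6, 6, 5, 5, 6, 5, 5, 5, 6, 246, 250]
0.30 [263, 205, 180, 7, 6, 6, 6, 6, 6, 6, 6, 6, 5, 6, 6, 6, 5, 6, 6, 6, 6, 6, 6, 6, 5, 6, 236, 246]
0.35 [
[... 330 characters left out ...]
 6, 7, 7, 6, 6, 6, 6, 7, 6, 9, 8, 8, 6, 6, 6, 5, 5, 6, 6, 5, 6, 90, 143, 145]
0.55 [14, -1, 160, 7, 6, 6, 6, 97, 99, 7, 6, 56, 137, 50, 9, 9, 10, 10, 6, 78, 77, 5, 5, 5, 5, 5, 143, 145]
0.60 [12, -1, 160, 6, 6, 6, 6, 98, 98, 47, 6, 96, 137, 53, 9, 9, 9, 9, 5, 78, 77, 5, 6, 5, 5, 5, 142, 144]
0.65 [161, 161, 158, 6, 6, 6, 6, 6, 6, 49, 49, 48, 49, 45, 6, 6, 10, 6, 6, 5, 5, 5, 5, 6, 5, 5, 5, 4]
0.70 [5, 6, 6, 6, 6, 6, 6, 6, 6, 44, 45, 49, 47, 50, 47, 5, 5, 5, 6, 5, 5, 5, 5, 5, 5, 5, 4, 4]
0.75 [6, 5, 6, 6, 6, 6, 6, 5, 5, 42, 43, 43, 45, 42, 47, 49, 48, 50, 51, 51, 51, 51, 50, 5, 5, 5, 4, 4]
0.80 [5, 5, 6, 6, 7, 56, 56, 6, 5, 54, 56, 56, 57, 56, 41, 46, 51, 76, 75, 76, 68, 77, 51, 5, 5, 4, 5, 5]
```

```bash
python3 - <<'E'
from h import *
plan(.36,.30,.25,8)
plan(.605,.087,.20,8)
E
```

```text
shift [ 0.238  -0.2643 -0.0274] turn [ 0.    0.   13.23] j6 -32 rows>=9.2 now [0.1708 0.6012 0.2226] yaw -105.9 t 1.85 w 87.2
shift [ 0.376  -0.5582  0.0225] turn [ 0.    0.   13.23] j6 -0 rows>=16.1 now [0.1708 0.6012 0.2226] yaw -105.9 t 1.85 w 87.2
```

```bash
python3 -m jog '[[[0.024,-0.026,-0.003],[0,0,1.3]],[[0.048,-0.053,-0.006],[0,0,2.6]],[[0.071,-0.079,-0.009],[0,0,4]],[[0.095,-0.106,-0.012],[0,0,5.3]],[[0.119,-0.132,-0.015],[0,0,6.6]],[[0.143,-0.159,-0.018],[0,0,7.9]],[[0.167,-0.185,-0.021],[0,0,9.3]],[[0.19,-0.211,-0.024],[0,0,10.6]],[[0.214,-0.238,-0.026],[0,0,11.9]],[[0.238,-0.264,-0.027],[0,0,13.2]]]' 0.087
python3 - <<'E'
from h import *
plan(.605,.087,.22,8)
E
```

```text
time_s: 2.68
tcp_pos: [0.3604, 0.2987, 0.2503]
ee_rot: [[-0.991, -0.137, 0.001], [-0.137, 0.991, 0.001], [-0.001, 0.001, -1.0]]
wrist_force: [1.0, -0.2, -0.4]
gripper_width: 1.002
shift [-0.2133 -0.2431  0.0303] turn [ 0.01  0.01 -0.03] j6 -0 rows>=7.8 now [0.3604 0.2987 0.2503] yaw -172.2 t 2.68 w 87.2
```

```bash
python3 -m jog '[[[-0.024,-0.027,0.003],[0,0,0]],[[-0.048,-0.054,0.006],[0,0,0]],[[-0.072,-0.082,0.01],[0,0,0]],[[-0.096,-0.11,0.014],[0,0,0]],[[-0.12,-0.137,0.017],[0,0,0]],[[-0.144,-0.164,0.02],[0,0,0]],[[-0.168,-0.191,0.023],[0,0,0]],[[-0.192,-0.219,0.027],[0,0,0]],[[-0.213,-0.243,0.03],[0,0,0]],[[-0.213,-0.243,0.03],[0,0,0]]]'
python3 - <<'E'
from h import *
s=r.sense(); im,d=r.capture("wrist"); cv2.imwrite("pics/w1.png",im)
for k in ["small_mid","hex_mid","long_mid"]:
    for o in r.cut_out(k,"wrist"):
        P,u,v=world("wrist",d,o["region"],s)
        zt=np.percentile(P[:,2],95);m=abs(P[:,2]-zt)<.004
        print(k,o["confidence"],np.round(o["uv"]),"%.3f"%zt,rectyaw(P[m][:,:2]))
plan(.605,.087,.105,8)
E
```

```text
time_s: 3.52
tcp_pos: [0.6079, 0.0861, 0.2178]
ee_rot: [[-0.991, -0.137, -0.001], [-0.137, 0.991, -0.002], [0.001, -0.001, -1.0]]
wrist_force: [0.2, 1.0, -0.4]
gripper_width: 0.998
small_mid 0.95 [327. 208.] 0.135 (array([601.5,  86.3]), array([33., 33.]), 76.3)
hex_mid 0.98 [229. 110.] 0.045 (array([719.2,  12.8]), array([46.4, 50.6]), 118.8)
hex_mid 0.88 [189.  47.] 0.045 (array([784.5, -60.1]), array([45.7, 52.2]), 141.5)
hex_mid 0.84 [255. 251.] 0.045 (array([671.5, 182.7]), array([22.2, 23.2]), 95.6)
hex_mid 0.76 [310. 182.] 0.095 (array([613.4,  75.7]), array([31.6, 50.8]), 34.0)
hex_mid 0.68 [231. 191.] 0.045 (array([710.5, 109.6]), array([45.4, 51.8]), 43.5)
hex_mid 0.45 [317. 160.] 0.051 (array([605.3,  84.4]), array([ 58.2, 102.2]), 114.8)
long_mid 0.86 [319. 160.] 0.051 (array([604.9,  84.6]), array([ 58.6, 102.7]), 115.2)
shift [-1.000e-04 -3.100e-03  1.146e-01] turn [ 0.   -0.    0.03] j6 -0 rows>=2.7 now [0.6045 0.09   0.2196] yaw -171.8 t 3.72 w 86.7
```

View pics/w1.png

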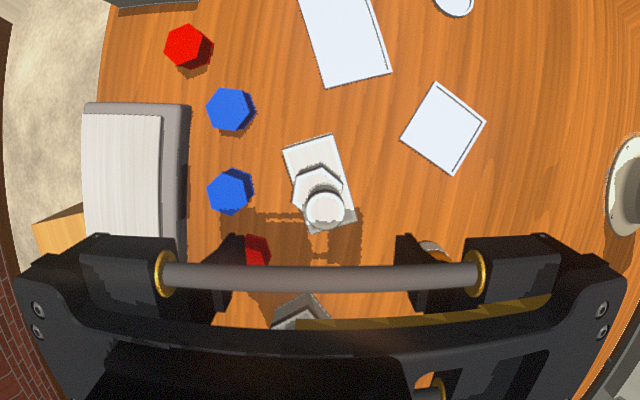

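```bash
python3 -m jog '[[[0,-0.001,0.02],[0,0,0]],[[0,-0.002,0.04],[0,0,0]],[[0,-0.003,0.06],[0,0,0]],[[0,-0.003,0.078],[0,0,0]],[[0,-0.003,0.092],[0,0,0]],[[0,-0.003,0.102],[0,0,0]],[[0,-0.003,0.108],[0,0,0]],[[0,-0.003,0.112],[0,0,0]],[[0,-0.003,0.114],[0,0,0]],[[0,-0.003,0.114],[0,0,0]]]'
python3 -m jog '[[[0,0,0],[0,0,0]],[[0,0,0],[0,0,0]],[[0,0,0],[0,0,0]],[[0,0,0],[0,0,0]],[[0,0,0],[0,0,0]],[[0,0,0],[0,0,0]],[[0,0,0],[0,0,0]],[[0,0,0],[0,0,0]],[[0,0,0],[0,0,0]],[[0,0,0],[0,0,0]]]' 0.0
python3 - <<'E'
from h import *
plan(.604,.087,.22,8)
plan(.4715,-.185,.15,-21)
E
```

```text
time_s: 4.55
tcp_pos: [0.6055, 0.0871, 0.1059]
ee_rot: [[-0.99, -0.142, 0.001], [-0.142, 0.99, 0.0], [-0.001, 0.0, -1.0]]
wrist_force: [-0.4, 0.1, -0.3]
gripper_width: 1.001
time_s: 5.38
tcp_pos: [0.6052, 0.0867, 0.1055]
ee_rot: [[-0.99, -0.142, -0.001], [-0.142, 0.99, -0.0], [0.001, -0.0, -1.0]]
wrist_force: [-0.6, 0.7, -0.3]
gripper_width: 0.364
shift [ 0.0012  0.0005 -0.1145] turn [-0.   -0.01  0.03] j6 -0 rows>=2.7 now [0.6052 0.0867 0.1055] yaw -171.9 t 5.38 w 31.7
shift [ 0.1708 -0.25   -0.0444] turn [-0.   -0.01  5.83] j6 0 rows>=7.3 now [0.6052 0.0867 0.1055] yaw -171.9 t 5.38 w 31.7
```

```bash
python3 -m jog '[[[0,0,-0.01],[0,0,0]],[[0,0,-0.025],[0,0,0]],[[0.005,-0.007,-0.04],[0,0,0.3]],[[0.02,-0.03,-0.045],[0,0,0.8]],[[0.04,-0.058,-0.045],[0,0,1.4]],[[0.062,-0.09,-0.045],[0,0,2.1]],[[0.084,-0.123,-0.045],[0,0,2.9]],[[0.106,-0.155,-0.045],[0,0,3.7]],[[0.126,-0.184,-0.045],[0,0,4.4]],[[0.143,-0.209,-0.045],[0,0,5]]]'
python3 - <<'E'
from h import *
plan(.4715,-.185,.014,-21)
E
```

```text
time_s: 6.22
tcp_pos: [0.4921, -0.1421, 0.1514]
ee_rot: [[-0.956, 0.293, 0.001], [0.293, 0.956, -0.0], [-0.001, 0.0, -1.0]]
wrist_force: [0.1, -1.0, -0.4]
gripper_width: 0.357
shift [ 0.0072 -0.047   0.1374] turn [0.   0.01 0.79] j6 0 rows>=3.5 now [ 0.4921 -0.1421  0.1514] yaw 162.9 t 6.22 w 31.0
```

```bash
python3 -m jog '[[[0.003,-0.022,0.005],[0,0,0.4]],[[0.006,-0.038,0.02],[0,0,0.7]],[[0.008,-0.046,0.045],[0,0,0.8]],[[0.008,-0.048,0.07],[0,0,0.8]],[[0.008,-0.048,0.09],[0,0,0.8]],[[0.008,-0.048,0.106],[0,0,0.8]],[[0.008,-0.048,0.117],[0,0,0.8]],[[0.008,-0.048,0.125],[0,0,0.8]],[[0.008,-0.048,0.129],[0,0,0.8]],[[0.008,-0.048,0.129],[0,0,0.8]]]'
python3 - <<'E'
from h import *
plan(.4713,-.185,.014,-21)
E
```

```text
time_s: 7.05
tcp_pos: [0.4718, -0.184, 0.0213]
ee_rot: [[-0.934, 0.356, -0.001], [0.356, 0.934, -0.0], [0.001, -0.0, -1.0]]
wrist_force: [-0.5, -0.7, -0.8]
gripper_width: 0.36
shift [ 0.0001 -0.0011  0.0073] turn [-0.   -0.01  0.03] j6 0 rows>=0.2 now [ 0.4718 -0.184   0.0213] yaw 159.1 t 7.05 w 31.3
```

```bash
python3 -m jog '[[[0,-0.001,0.002],[0,0,0]],[[0,-0.001,0.004],[0,0,0]],[[0,-0.001,0.006],[0,0,0]],[[0,-0.001,0.007],[0,0,0]],[[0,-0.001,0.0075],[0,0,0]],[[0,-0.001,0.0075],[0,0,0]],[[0,-0.001,0.0075],[0,0,0]],[[0,-0.001,0.0075],[0,0,0]],[[0,-0.001,0.0075],[0,0,0]],[[0,-0.001,0.0075],[0,0,0]]]'
python3 -m jog '[[[0,0,0],[0,0,0]],[[0,0,0],[0,0,0]],[[0,0,0],[0,0,0]],[[0,0,0],[0,0,0]],[[0,0,0],[0,0,0]],[[0,0,0],[0,0,0]],[[0,0,-0.02],[0,0,0]],[[0,0,-0.05],[0,0,0]],[[0,0,-0.09],[0,0,0]],[[0,0,-0.13],[0,0,0]]]' 0.075
python3 - <<'E'
from h import *
for n in ["top","scene"]:
    im,d=r.capture(n); cv2.imwrite(f"pics/{n}1.png",im)
    for k in ["small_mid","hex_mid","long_mid"]:
        for o in r.cut_out(k,n):
            P,u,v=world(n,d,o["region"]); 
            zt=np.percentile(P[:,2],95);m=abs(P[:,2]-zt)<.006
            if o["confidence"]>.3: print(n,k,"%.2f"%o["confidence"],np.round(o["uv"]),"%.3f"%zt,rectyaw(P[m][:,:2]), hexfit(P[m][:,:2]) if k=="hex_mid" and zt>.08 else "")
im=cv2.imread("pics/top1.png"); cv2.imwrite("pics/z3.png",cv2.resize(im[180:280,270:430],(800,500),interpolation=cv2.INTER_CUBIC))
E
```

```text
time_s: 7.88
tcp_pos: [0.4715, -0.1849, 0.0141]
ee_rot: [[-0.934, 0.356, 0.0], [0.356, 0.934, -0.0], [-0.0, 0.0, -1.0]]
wrist_force: [1.2, 0.3, -0.4]
gripper_width: 0.364
time_s: 8.72
tcp_pos: [0.4705, -0.1849, 0.1449]
ee_rot: [[-0.934, 0.356, -0.003], [0.356, 0.934, 0.0], [0.003, -0.001, -1.0]]
wrist_force: [1.1, 0.1, 0.3]
gripper_width: 0.858
top hex_mid 0.76 [343. 157.] 0.050 (array([786.2, -59.5]), array([44.3, 46.5]), 148.8) 
top hex_mid 0.63 [319. 178.] 0.051 (array([722. ,  13.2]), array([42.2, 47. ]), 1.0) 
top hex_mid 0.62 [259. 188.] 0.051 (array([684.8, 195.7]), array([42.3, 47.6]), 2.4) 
top hex_mid 0.60 [298. 208.] 0.101 (array([611.3,  81.8]), array([44.8, 45.6]), 80.5) (np.float64(58.5), array([0.6106, 0.0828]), array([0.0446, 0.0431, 0.0449]))
top hex_mid 0.49 [288. 180.] 0.050 (array([712.9, 109.8]), array([43.2, 48.1]), 45.6) 
top long_mid 0.97 [292. 219.] 0.056 (array([607.4,  84.1]), array([ 57.5, 100.2]), 114.1) 
scene small_mid 0.74 [245. 190.] 0.045 (array([ 473. , -184.4]), array([30.7, 36.5]), 174.6) 
scene small_mid 0.63 [361. 195.] 0.097 (array([613. ,  81.8]), array([45.4, 49.3]), 146.9) 
scene hex_mid 0.91 [344. 252.] 0.047 (array([722.8,  11.7]), array([45.9, 51.2]), 118.4) 
scene hex_mid 0.87 [387. 243.] 0.047 (array([714.5, 109.1]), array([46. , 47.9]), 111.2) 
scene hex_mid 0.81 [360. 198.] 0.097 (array([613. ,  81.8]), array([45.4, 49.3]), 146.9) (np.float64(0.0), array([0.6124, 0.0818]), array([0.0454, 0.0448, 0.0449]))
scene hex_mid 0.70 [411. 227.] 0.047 (array([685.9, 194.9]), array([44.4, 45.7]), 134.7) 
scene hex_mid 0.66 [321. 287.] 0.047 (array([788.3, -60.8]), array([45.8, 50.5]), 141.7) 
scene long_mid 0.86 [355. 215.] 0.052 (array([608.4,  85. ]), array([ 59.5, 105.6]), 114.5)
```

View pics/z3.png

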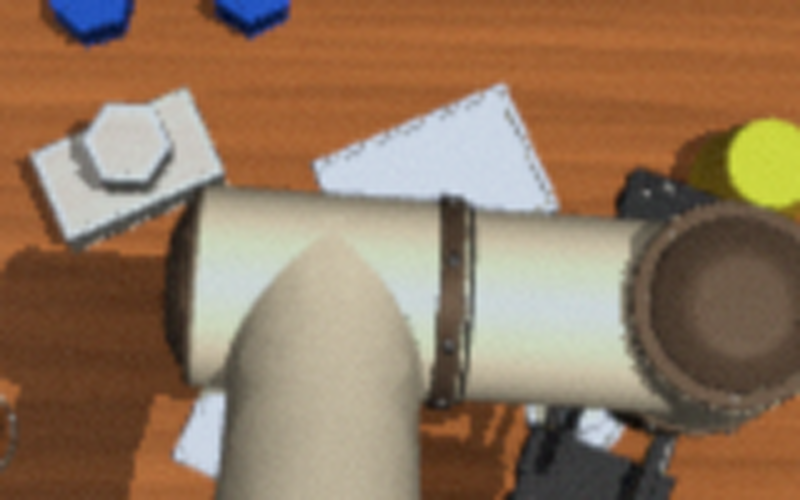

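Small tin is in its tray at (473,-184). The hex tin is now fully visible at top (298,208), aluminium, with a flat normal of about 0°.

```bash
python3 - <<'E'
from h import *
plan(.6115,.0823,.145,-0.5)
E
```

```text
shift [-0.0367  0.2998 -0.0029] turn [-0.   -0.04 -4.07] j6 -8 rows>=7.2 now [ 0.4704 -0.1848  0.1425] yaw 159.1 t 9.12 w 75.1
```

```bash
python3 -m jog '[[[-0.003,0.021,-0.003],[0,0,-0.3]],[[-0.007,0.054,-0.003],[0,0,-0.7]],[[-0.011,0.093,-0.003],[0,0,-1.3]],[[-0.016,0.132,-0.003],[0,0,-1.8]],[[-0.021,0.171,-0.003],[0,0,-2.3]],[[-0.026,0.21,-0.003],[0,0,-2.8]],[[-0.031,0.249,-0.003],[0,0,-3.4]],[[-0.034,0.279,-0.003],[0,0,-3.8]],[[-0.036,0.296,-0.003],[0,0,-4.1]],[[-0.037,0.3,-0.003],[0,0,-4.1]]]' 0.075
python3 - <<'E'
from h import *
s=r.sense();im,d=r.capture("wrist"); cv2.imwrite("pics/w2.png",im)
for o in r.cut_out("hex_mid","wrist"):
    P,u,v=world("wrist",d,o["region"],s); zt=np.percentile(P[:,2],90);m=abs(P[:,2]-zt)<.005
    if zt>.08: print(o["confidence"],np.round(o["uv"]),zt,hexfit(P[m][:,:2]))
plan(.6115,.0823,.061,-0.5)
E
```

```text
time_s: 9.95
tcp_pos: [0.6135, 0.0847, 0.1451]
ee_rot: [[-1.0, 0.003, -0.002], [0.003, 1.0, -0.001], [0.002, -0.001, -1.0]]
wrist_force: [0.2, 0.4, -0.0]
gripper_width: 0.862
0.81 [324. 216.] 0.09514819258989929 (np.float64(59.5), array([0.6093, 0.0821]), array([0.0454, 0.0453, 0.0448]))
shift [0.0006 0.     0.0845] turn [-0.01 -0.03  0.03] j6 -8 rows>=2.0 now [0.6124 0.0824 0.1455] yaw 179.7 t 10.05 w 74.9
```

View pics/w2.png

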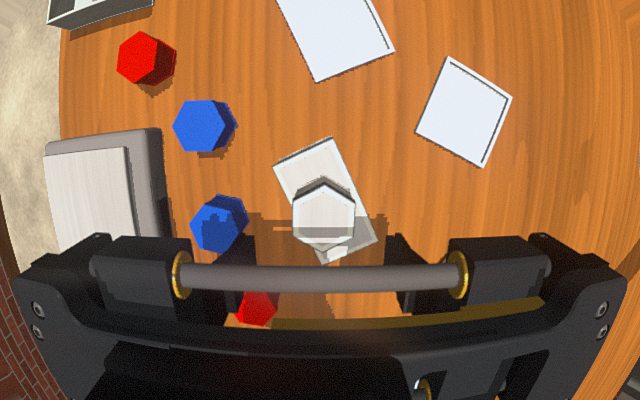

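The aluminium hex sits between the jaws at (324,216), with its flats facing the fingers.

```bash
python3 -m jog '[[[0.001,0,0.015],[0,0,0]],[[0.001,0,0.032],[0,0,0]],[[0.001,0,0.048],[0,0,0]],[[0.001,0,0.062],[0,0,0]],[[0.001,0,0.072],[0,0,0]],[[0.001,0,0.079],[0,0,0]],[[0.001,0,0.083],[0,0,0]],[[0.001,0,0.0845],[0,0,0]],[[0.001,0,0.0845],[0,0,0]],[[0.001,0,0.0845],[0,0,0]]]'
python3 -m jog '[[[0,0,0],[0,0,0]],[[0,0,0],[0,0,0]],[[0,0,0],[0,0,0]],[[0,0,0],[0,0,0]],[[0,0,0],[0,0,0]],[[0,0,0],[0,0,0]],[[0,0,0],[0,0,0]],[[0,0,0],[0,0,0]],[[0,0,0],[0,0,0]],[[0,0,-0.002],[0,0,0]]]' 0.0
python3 - <<'E'
from h import *
plan(.465,.3783,.14,0)
E
```

```text
time_s: 10.88
tcp_pos: [0.6123, 0.0823, 0.0633]
ee_rot: [[-1.0, 0.006, 0.001], [0.006, 1.0, 0.0], [-0.001, 0.0, -1.0]]
wrist_force: [0.1, -0.4, -0.0]
gripper_width: 0.86
time_s: 11.72
tcp_pos: [0.6114, 0.0822, 0.0639]
ee_rot: [[-1.0, 0.007, -0.001], [0.007, 1.0, -0.0], [0.001, -0.0, -1.0]]
wrist_force: [-0.4, 0.9, -1.8]
gripper_width: 0.503
shift [ 0.1485  0.2952 -0.0759] turn [-0.   -0.01 -0.08] j6 -39 rows>=8.1 now [0.6114 0.0822 0.0639] yaw 179.6 t 11.72 w 43.7
```

```bash
python3 -m jog '[[[0,0,-0.015],[0,0,0]],[[0,0,-0.04],[0,0,0]],[[0.003,0.006,-0.07],[0,0,0]],[[0.015,0.03,-0.085],[0,0,0]],[[0.031,0.062,-0.09],[0,0,0]],[[0.048,0.096,-0.09],[0,0,0]],[[0.066,0.132,-0.09],[0,0,0]],[[0.084,0.168,-0.09],[0,0,0]],[[0.101,0.202,-0.09],[0,0,0]],[[0.117,0.233,-0.09],[0,0,0]]]'
python3 - <<'E'
from h import *
plan(.465,.3783,.016,0)
E
```

```text
time_s: 12.55
tcp_pos: [0.495, 0.3178, 0.1543]
ee_rot: [[-1.0, 0.006, -0.0], [0.006, 1.0, 0.0], [0.0, 0.0, -1.0]]
wrist_force: [0.7, 0.7, -2.3]
gripper_width: 0.505
shift [0.0304 0.0603 0.1383] turn [ 0.   -0.   -0.07] j6 -39 rows>=3.7 now [0.495  0.3178 0.1543] yaw 179.7 t 12.55 w 43.9
```

```bash
python3 -m jog '[[[0.013,0.026,0.005],[0,0,0]],[[0.023,0.045,0.02],[0,0,0]],[[0.029,0.057,0.045],[0,0,0]],[[0.031,0.061,0.07],[0,0,0]],[[0.031,0.062,0.092],[0,0,0]],[[0.031,0.062,0.108],[0,0,0]],[[0.031,0.062,0.119],[0,0,0]],[[0.031,0.062,0.126],[0,0,0]],[[0.031,0.062,0.13],[0,0,0]],[[0.031,0.062,0.131],[0,0,0]]]'
python3 - <<'E'
from h import *
plan(.465,.3783,.016,0)
E
```

```text
time_s: 13.38
tcp_pos: [0.4659, 0.3781, 0.0233]
ee_rot: [[-1.0, 0.007, -0.0], [0.007, 1.0, -0.0], [0.0, -0.0, -1.0]]
wrist_force: [-0.2, -0.2, -0.7]
gripper_width: 0.501
shift [0.0009 0.0002 0.0073] turn [-0.   -0.   -0.08] j6 -39 rows>=0.2 now [0.4659 0.3781 0.0233] yaw 179.6 t 13.38 w 43.6
```

```bash
python3 -m jog '[[[0,0,0.002],[0,0,0]],[[0.001,0,0.004],[0,0,0]],[[0.001,0,0.006],[0,0,0]],[[0.001,0,0.007],[0,0,0]],[[0.001,0,0.0073],[0,0,0]],[[0.001,0,0.0073],[0,0,0]],[[0.001,0,0.0073],[0,0,0]],[[0.001,0,0.0073],[0,0,0]],[[0.001,0,0.0073],[0,0,0]],[[0.001,0,0.0073],[0,0,0]]]'
python3 -m jog '[[[0,0,0],[0,0,0]],[[0,0,0],[0,0,0]],[[0,0,0],[0,0,0]],[[0,0,0],[0,0,0]],[[0,0,0],[0,0,0]],[[0,0,0],[0,0,0]],[[0,0,-0.02],[0,0,0]],[[0,0,-0.05],[0,0,0]],[[0,0,-0.09],[0,0,0]],[[0,0,-0.13],[0,0,0]]]' 0.085
python3 - <<'E'
from h import *
for n in ["top","scene"]:
    im,d=r.capture(n); cv2.imwrite(f"pics/{n}2.png",im)
    for k in ["hex_mid","round_mid","square_mid"]:
        for o in r.cut_out(k,n):
            P,u,v=world(n,d,o["region"]); 
            zt=np.percentile(P[:,2],95);m=abs(P[:,2]-zt)<.006
            if o["confidence"]>.3: print(n,k,"%.2f"%o["confidence"],np.round(o["uv"]),"%.3f"%zt,rectyaw(P[m][:,:2]))
plan(.607,.287,.145,25)
E
```

```text
time_s: 14.22
tcp_pos: [0.4648, 0.3782, 0.0163]
ee_rot: [[-1.0, 0.006, 0.0], [0.006, 1.0, 0.0], [-0.0, 0.0, -1.0]]
wrist_force: [-0.5, -0.1, -2.3]
gripper_width: 0.5
time_s: 15.05
tcp_pos: [0.4642, 0.3775, 0.1469]
ee_rot: [[-1.0, 0.006, -0.002], [0.006, 1.0, -0.002], [0.002, -0.002, -1.0]]
wrist_force: [0.2, 1.5, 0.6]
gripper_width: 0.973
top hex_mid 0.76 [342. 159.] 0.050 (array([787.6, -59.4]), array([45. , 48.4]), 23.0)
top hex_mid 0.68 [321. 180.] 0.050 (array([720.8,  13.2]), array([42.3, 49.8]), 1.1)
top hex_mid 0.60 [259. 188.] 0.050 (array([683.2, 195.2]), array([44.5, 45.6]), 84.3)
top hex_mid 0.56 [285. 179.] 0.050 (array([713.1, 110.9]), array([43.9, 45. ]), 89.7)
top round_mid 0.60 [224. 208.] 0.101 (array([606.4, 286. ]), array([44.9, 45.1]), 0.2)
top square_mid 0.59 [231. 220.] 0.057 (array([603.2, 285.8]), array([58.4, 61.2]), 128.6)
scene hex_mid 0.98 [321. 287.] 0.047 (array([789.1, -60.3]), array([45.4, 49.8]), 22.3)
scene hex_mid 0.97 [412. 226.] 0.047 (array([685.3, 194.7]), array([46.6, 47.1]), 145.1)
scene hex_mid 0.93 [388. 242.] 0.047 (array([714.3, 108.6]), array([46.3, 48.4]), 158.1)
scene hex_mid 0.85 [344. 252.] 0.048 (array([723.1,  12.2]), array([46. , 49.7]), 177.1)
scene hex_mid 0.84 [442. 148.] 0.050 (array([466.2, 377.8]), array([46.2, 50.4]), 95.8)
scene hex_mid 0.31 [430. 196.] 0.052 (array([606.1, 286.9]), array([61.5, 65.4]), 131.9)
scene round_mid 0.59 [435. 179.] 0.097 (array([608.5, 286.7]), array([48.8, 50.2]), 160.4)
scene square_mid 0.89 [434. 200.] 0.052 (array([606.2, 287. ]), array([61.2, 65.4]), 131.9)
shift [-0.1435 -0.0895 -0.0005] turn [-0.02 -0.03 -5.07] j6 -0 rows>=4.1 now [0.4641 0.3774 0.1446] yaw 179.6 t 15.45 w 84.9
```

View pics/scene2.png

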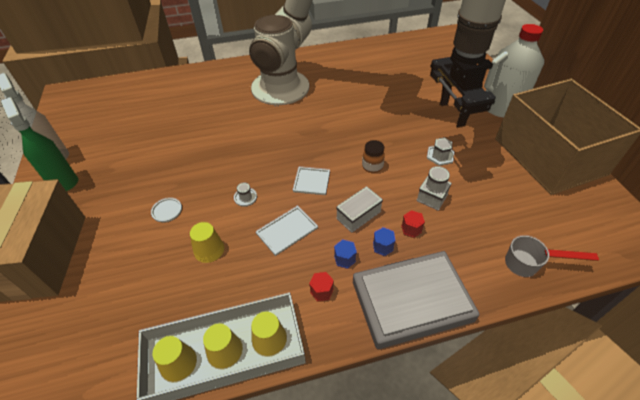

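Hex tin is upright in its tray at scene (442,148). The round tin is next.

```bash
python3 -m jog '[[[-0.01,-0.007,0],[0,0,-0.5]],[[-0.03,-0.019,0],[0,0,-1.3]],[[-0.056,-0.035,0],[0,0,-2.1]],[[-0.082,-0.051,0],[0,0,-3]],[[-0.106,-0.066,0],[0,0,-3.9]],[[-0.125,-0.078,0],[0,0,-4.6]],[[-0.137,-0.086,0],[0,0,-5]],[[-0.143,-0.09,0],[0,0,-5]],[[-0.143,-0.09,0],[0,0,-5]],[[-0.143,-0.09,0],[0,0,-5]]]' 0.085
python3 - <<'E'
from h import *
s=r.sense();im,d=r.capture("wrist"); cv2.imwrite("pics/w3.png",im)
for k in ["round_mid","square_mid"]:
  for o in r.cut_out(k,"wrist"):
    P,u,v=world("wrist",d,o["region"],s); zt=np.percentile(P[:,2],90);m=abs(P[:,2]-zt)<.005
    print(k,o["confidence"],np.round(o["uv"]),zt,rectyaw(P[m][:,:2]))
plan(.6065,.2865,.061,25)
E
```

```text
time_s: 16.28
tcp_pos: [0.6066, 0.2871, 0.1451]
ee_rot: [[-0.909, -0.416, -0.002], [-0.416, 0.909, -0.001], [0.002, -0.0, -1.0]]
wrist_force: [-0.1, -0.4, 0.6]
gripper_width: 0.979
round_mid 0.71 [321. 218.] 0.09520809820463634 (array([604.2, 286.7]), array([49.1, 49.3]), 44.8)
square_mid 0.61 [322. 177.] 0.05014973697555087 (array([603. , 287.2]), array([62.2, 62.2]), 41.8)
shift [ 0.0004 -0.0015  0.0852] turn [ 0.   -0.   -0.06] j6 -0 rows>=2.0 now [0.6063 0.288  0.1462] yaw -155.3 t 16.43 w 84.7
```

View pics/w3.png

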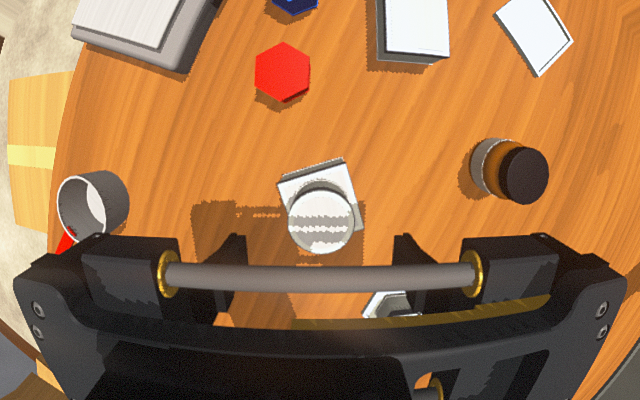

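The round tin sits between the jaws at (321,218), with its pads clear.

```bash
python3 -m jog '[[[0,-0.001,0.015],[0,0,0]],[[0,-0.001,0.032],[0,0,0]],[[0,-0.001,0.048],[0,0,0]],[[0,-0.001,0.062],[0,0,0]],[[0,-0.001,0.072],[0,0,0]],[[0,-0.001,0.079],[0,0,0]],[[0,-0.001,0.083],[0,0,0]],[[0,-0.001,0.085],[0,0,0]],[[0,-0.001,0.085],[0,0,0]],[[0,-0.001,0.085],[0,0,0]]]'
python3 -m jog '[[[0,0,0],[0,0,0]],[[0,0,0],[0,0,0]],[[0,0,0],[0,0,0]],[[0,0,0],[0,0,0]],[[0,0,0],[0,0,0]],[[0,0,0],[0,0,0]],[[0,0,0],[0,0,0]],[[0,0,0],[0,0,0]],[[0,0,0],[0,0,0]],[[0,0,0],[0,0,0]]]' 0.0
python3 - <<'E'
from h import *
plan(.4604,-.3868,.15,-40)
plan(.53,-.05,.15,-7)
E
```

```text
time_s: 17.27
tcp_pos: [0.6079, 0.2867, 0.062]
ee_rot: [[-0.909, -0.417, 0.001], [-0.417, 0.909, 0.001], [-0.001, 0.0, -1.0]]
wrist_force: [0.8, -0.6, -0.2]
gripper_width: 0.976
time_s: 18.1
tcp_pos: [0.6073, 0.2862, 0.0613]
ee_rot: [[-0.909, -0.417, -0.001], [-0.417, 0.909, -0.0], [0.001, -0.0, -1.0]]
wrist_force: [-1.1, -0.7, 1.0]
gripper_width: 0.542
shift [ 0.4142 -0.5505 -0.0884] turn [-1.000e-02 -1.000e-02  1.293e+01] j6 0 rows>=16.7 now [0.6073 0.2862 0.0613] yaw -155.4 t 18.10 w 47.2
shift [ 0.2105 -0.2734 -0.0885] turn [-0.   -0.01  6.33] j6 -2 rows>=8.5 now [0.6073 0.2862 0.0613] yaw -155.4 t 18.10 w 47.2
```

```bash
python3 -m jog '[[[0,0,-0.015],[0,0,0]],[[0,0,-0.04],[0,0,0]],[[0.004,-0.005,-0.07],[0,0,0.2]],[[0.018,-0.023,-0.084],[0,0,0.5]],[[0.037,-0.05,-0.088],[0,0,1.2]],[[0.06,-0.081,-0.088],[0,0,1.9]],[[0.083,-0.112,-0.088],[0,0,2.6]],[[0.107,-0.143,-0.088],[0,0,3.4]],[[0.131,-0.175,-0.088],[0,0,4.1]],[[0.154,-0.206,-0.088],[0,0,4.8]]]'
python3 - <<'E'
from h import *
plan(.4604,-.3868,.15,-40)
E
```

```text
time_s: 18.93
tcp_pos: [0.5526, 0.0332, 0.1491]
ee_rot: [[-1.0, -0.008, 0.0], [-0.008, 1.0, 0.0], [-0.0, 0.0, -1.0]]
wrist_force: [1.0, 0.0, -0.2]
gripper_width: 0.546
shift [ 0.0957 -0.4192 -0.001 ] turn [0.  0.  8.1] j6 0 rows>=10.3 now [0.5526 0.0332 0.1491] yaw -179.5 t 18.93 w 47.5
```

```bash
python3 -m jog '[[[0.009,-0.038,-0.001],[0,0,0.7]],[[0.018,-0.076,-0.001],[0,0,1.5]],[[0.026,-0.114,-0.001],[0,0,2.2]],[[0.035,-0.153,-0.001],[0,0,2.9]],[[0.044,-0.191,-0.001],[0,0,3.7]],[[0.053,-0.229,-0.001],[0,0,4.5]],[[0.061,-0.267,-0.001],[0,0,5.2]],[[0.069,-0.302,-0.001],[0,0,5.9]],[[0.076,-0.332,-0.001],[0,0,6.5]],[[0.081,-0.354,-0.001],[0,0,6.9]]]'
python3 - <<'E'
from h import *
plan(.4604,-.3868,.15,-40)
E
```

```text
time_s: 19.77
tcp_pos: [0.4755, -0.3224, 0.1499]
ee_rot: [[-0.828, 0.561, 0.0], [0.561, 0.828, -0.0], [-0.0, 0.0, -1.0]]
wrist_force: [0.1, -0.7, 0.1]
gripper_width: 0.544
shift [-0.0236 -0.0618 -0.0001] turn [0.   0.   1.18] j6 0 rows>=1.6 now [ 0.4755 -0.3224  0.1499] yaw 145.9 t 19.77 w 47.3
```

```bash
python3 -m jog '[[[-0.008,-0.022,0.004],[0,0,0.4]],[[-0.015,-0.041,0.018],[0,0,0.8]],[[-0.02,-0.054,0.042],[0,0,1.1]],[[-0.023,-0.061,0.067],[0,0,1.2]],[[-0.023,-0.061,0.089],[0,0,1.2]],[[-0.023,-0.061,0.105],[0,0,1.2]],[[-0.023,-0.061,0.116],[0,0,1.2]],[[-0.023,-0.061,0.123],[0,0,1.2]],[[-0.023,-0.061,0.127],[0,0,1.2]],[[-0.023,-0.061,0.128],[0,0,1.2]]]'
python3 - <<'E'
from h import *
plan(.4604,-.3868,.015,-40)
E
```

```text
time_s: 20.6
tcp_pos: [0.4619, -0.3834, 0.0221]
ee_rot: [[-0.768, 0.641, 0.0], [0.641, 0.768, -0.0], [-0.0, -0.0, -1.0]]
wrist_force: [0.1, 0.2, -1.8]
gripper_width: 0.544
shift [-0.0011 -0.0035  0.0071] turn [-0.    0.    0.03] j6 0 rows>=0.2 now [ 0.4619 -0.3834  0.0221] yaw 140.2 t 20.60 w 47.3
```

```bash
python3 -m jog '[[[0,-0.001,0.001],[0,0,0]],[[-0.001,-0.003,0.003],[0,0,0]],[[-0.001,-0.0035,0.005],[0,0,0]],[[-0.001,-0.0035,0.0065],[0,0,0]],[[-0.001,-0.0035,0.007],[0,0,0]],[[-0.001,-0.0035,0.007],[0,0,0]],[[-0.001,-0.0035,0.007],[0,0,0]],[[-0.001,-0.0035,0.007],[0,0,0]],[[-0.001,-0.0035,0.007],[0,0,0]],[[-0.001,-0.0035,0.007],[0,0,0]]]'
python3 -m jog '[[[0,0,0],[0,0,0]],[[0,0,0],[0,0,0]],[[0,0,0],[0,0,0]],[[0,0,0],[0,0,0]],[[0,0,0],[0,0,0]],[[0,0,0],[0,0,0]],[[0,0,-0.02],[0,0,0]],[[0,0,-0.05],[0,0,0]],[[0,0,-0.09],[0,0,0]],[[0,0,-0.125],[0,0,0]]]' 0.085
python3 - <<'E'
from h import *
for n in ["scene","top"]:
    im,d=r.capture(n); cv2.imwrite(f"pics/{n}3.png",im)
    for k in ["round_mid","square_mid","long_mid"]:
        for o in r.cut_out(k,n):
            P,u,v=world(n,d,o["region"]); 
            zt=np.percentile(P[:,2],95);m=abs(P[:,2]-zt)<.006
            if o["confidence"]>.3: print(n,k,"%.2f"%o["confidence"],np.round(o["uv"]),"%.3f"%zt,rectyaw(P[m][:,:2]))
plan(.606,.0845,.13,24.5)
plan(.605,.2870,.13,41)
E
```

```text
time_s: 21.43
tcp_pos: [0.4601, -0.3868, 0.0153]
ee_rot: [[-0.768, 0.641, 0.0], [0.641, 0.768, -0.0], [-0.0, -0.0, -1.0]]
wrist_force: [0.1, -0.1, -1.5]
gripper_width: 0.54
time_s: 22.27
tcp_pos: [0.4599, -0.3868, 0.1419]
ee_rot: [[-0.768, 0.641, -0.001], [0.641, 0.768, -0.0], [0.0, -0.001, -1.0]]
wrist_force: [0.1, -0.5, 0.0]
gripper_width: 0.974
scene round_mid 0.79 [163. 206.] 0.050 (array([ 461.7, -385.4]), array([48.9, 50.6]), 28.9)
scene square_mid 0.58 [433. 190.] 0.052 (array([606. , 287.1]), array([62.1, 66. ]), 132.9)
scene long_mid 0.71 [358. 209.] 0.052 (array([608.2,  84.1]), array([ 59.5, 103.5]), 114.5)
top round_mid 0.45 [452. 260.] 0.054 (array([ 471.8, -373. ]), array([16.2, 43.7]), 130.3)
top square_mid 0.77 [226. 212.] 0.056 (array([605.1, 287.7]), array([60.7, 61.9]), 41.9)
top long_mid 0.92 [292. 214.] 0.056 (array([607.6,  84.7]), array([ 58.3, 100.7]), 114.6)
shift [0.1891 0.4555 0.0089] turn [ 1.000e-02 -4.000e-02 -1.287e+01] j6 17 rows>=11.8 now [ 0.4592 -0.3863  0.1385] yaw 140.1 t 22.67 w 85.1
shift [0.3197 0.6102 0.0092] turn [  0.02  -0.04 -16.17] j6 16 rows>=16.5 now [ 0.4592 -0.3863  0.1385] yaw 140.1 t 22.67 w 85.1
```

View pics/scene3.png

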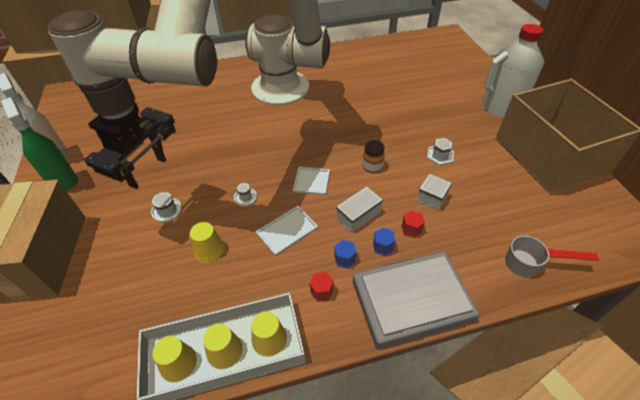

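Round tin is in its tray at scene (163,206), top at 0.048. The oblong tin, scene (358,209), is next.

```bash
python3 -m jog '[[[0.008,0.018,0],[0,0,-0.5]],[[0.021,0.051,0],[0,0,-1.4]],[[0.036,0.087,0],[0,0,-2.5]],[[0.051,0.123,0],[0,0,-3.5]],[[0.066,0.159,0],[0,0,-4.5]],[[0.081,0.195,0],[0,0,-5.5]],[[0.096,0.231,0],[0,0,-6.5]],[[0.111,0.267,0],[0,0,-7.5]],[[0.126,0.303,0],[0,0,-8.5]],[[0.141,0.339,0],[0,0,-9.5]]]'
python3 - <<'E'
from h import *
plan(.607,.0845,.13,24.5)
E
```

```text
time_s: 23.5
tcp_pos: [0.5688, -0.0344, 0.139]
ee_rot: [[-0.991, -0.137, -0.002], [-0.137, 0.991, -0.001], [0.003, -0.0, -1.0]]
wrist_force: [0.8, -0.9, -0.3]
gripper_width: 0.977
shift [-0.0542  0.1125  0.0088] turn [ 0.   -0.03 -3.32] j6 17 rows>=3.0 now [ 0.5688 -0.0344  0.139 ] yaw -172.1 t 23.50 w 85.0
```

```bash
python3 -m jog '[[[-0.017,0.035,0.003],[0,0,-1]],[[-0.032,0.067,0.005],[0,0,-1.9]],[[-0.043,0.089,0.007],[0,0,-2.6]],[[-0.05,0.103,0.009],[0,0,-3.1]],[[-0.054,0.111,0.009],[0,0,-3.3]],[[-0.054,0.111,0.009],[0,0,-3.3]],[[-0.054,0.111,0.009],[0,0,-3.3]],[[-0.054,0.111,0.009],[0,0,-3.3]],[[-0.054,0.111,0.009],[0,0,-3.3]],[[-0.054,0.111,0.009],[0,0,-3.3]]]'
python3 - <<'E'
from h import *
s=r.sense();im,d=r.capture("wrist"); cv2.imwrite("pics/w4.png",im)
for k in ["long_mid"]:
  for o in r.cut_out(k,"wrist"):
    P,u,v=world("wrist",d,o["region"],s); zt=np.percentile(P[:,2],90);m=abs(P[:,2]-zt)<.005
    print(k,o["confidence"],np.round(o["uv"]),zt,rectyaw(P[m][:,:2]))
plan(.607,.0845,.016,24.7)
E
```

```text
time_s: 24.33
tcp_pos: [0.6077, 0.0798, 0.1316]
ee_rot: [[-0.913, -0.407, 0.0], [-0.407, 0.913, 0.0], [-0.0, -0.0, -1.0]]
wrist_force: [1.0, 0.3, -0.0]
gripper_width: 0.973
long_mid 0.67 [318. 206.] 0.0503529268002634 (array([606. ,  82.2]), array([57.9, 98.3]), 114.4)
shift [-0.001   0.0043  0.1156] turn [ 0.    0.   -0.13] j6 17 rows>=2.8 now [0.6078 0.0802 0.1316] yaw -155.9 t 24.43 w 85.2
```

View pics/w4.png

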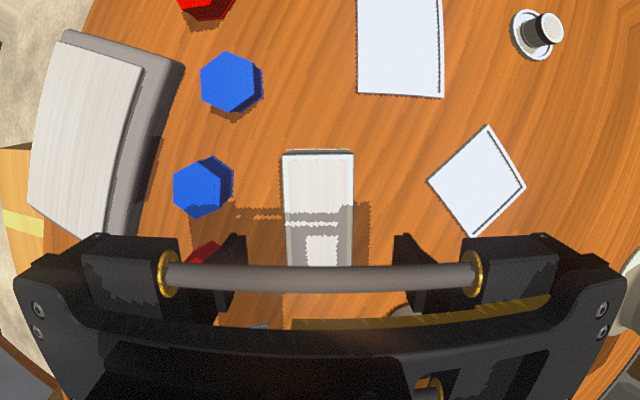

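The oblong tin is centred between the jaws at (318,206), with its long side square to them.

```bash
python3 -m jog '[[[0,0.001,0.018],[0,0,-0.1]],[[-0.001,0.003,0.04],[0,0,-0.1]],[[-0.001,0.004,0.061],[0,0,-0.1]],[[-0.001,0.004,0.08],[0,0,-0.1]],[[-0.001,0.004,0.094],[0,0,-0.1]],[[-0.001,0.004,0.104],[0,0,-0.1]],[[-0.001,0.004,0.11],[0,0,-0.1]],[[-0.001,0.004,0.114],[0,0,-0.1]],[[-0.001,0.004,0.115],[0,0,-0.1]],[[-0.001,0.004,0.115],[0,0,-0.1]]]'
python3 -m jog '[[[0,0,0],[0,0,0]],[[0,0,0],[0,0,0]],[[0,0,0],[0,0,0]],[[0,0,0],[0,0,0]],[[0,0,0],[0,0,0]],[[0,0,0],[0,0,0]],[[0,0,0],[0,0,0]],[[0,0,0],[0,0,0]],[[0,0,0],[0,0,0]],[[0,0,0],[0,0,0]]]' 0.0
python3 - <<'E'
from h import *
plan(.6053,-.1004,.08,24.2)
E
```

```text
time_s: 25.27
tcp_pos: [0.6076, 0.0851, 0.0167]
ee_rot: [[-0.909, -0.417, 0.001], [-0.417, 0.909, 0.0], [-0.001, -0.0, -1.0]]
wrist_force: [-0.0, -0.8, 0.3]
gripper_width: 0.976
time_s: 26.1
tcp_pos: [0.607, 0.085, 0.0164]
ee_rot: [[-0.909, -0.417, -0.0], [-0.417, 0.909, -0.0], [0.0, -0.0, -1.0]]
wrist_force: [-1.6, 0.5, 2.6]
gripper_width: 0.64
shift [ 0.0789 -0.1678 -0.0635] turn [-0.   -0.    0.09] j6 34 rows>=4.7 now [0.607  0.085  0.0164] yaw -155.4 t 26.10 w 55.7
```

```bash
python3 -m jog '[[[0,0,-0.01],[0,0,0]],[[0,0,-0.028],[0,0,0]],[[0.003,-0.007,-0.048],[0,0,0]],[[0.011,-0.024,-0.06],[0,0,0]],[[0.024,-0.051,-0.063],[0,0,0]],[[0.039,-0.083,-0.063],[0,0,0.1]],[[0.054,-0.115,-0.063],[0,0,0.1]],[[0.067,-0.142,-0.063],[0,0,0.1]],[[0.075,-0.16,-0.063],[0,0,0.1]],[[0.079,-0.168,-0.063],[0,0,0.1]]]'
python3 - <<'E'
from h import *
s=r.sense();im,d=r.capture("wrist"); cv2.imwrite("pics/w5.png",im)
plan(.6053,-.1004,.02,24.2)
E
```

```text
time_s: 26.93
tcp_pos: [0.6047, -0.1033, 0.0789]
ee_rot: [[-0.914, -0.406, -0.001], [-0.406, 0.914, -0.0], [0.001, 0.0, -1.0]]
wrist_force: [0.2, 1.5, -2.5]
gripper_width: 0.644
shift [-0.0019  0.0026  0.0589] turn [ 0.   -0.01 -0.05] j6 34 rows>=1.4 now [ 0.6047 -0.1035  0.0789] yaw -156.1 t 26.98 w 55.7
```

View pics/w5.png

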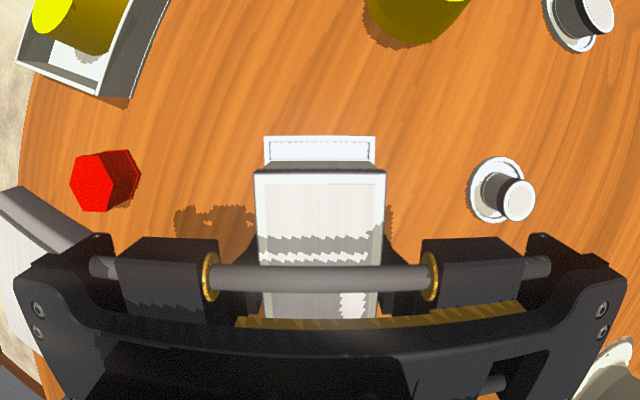

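The oblong tin is held level over its tray, whose end shows at (320,150). Lowering it now.

```bash
python3 -m jog '[[[-0.001,0.001,0.008],[0,0,0]],[[-0.002,0.002,0.02],[0,0,0]],[[-0.002,0.0025,0.032],[0,0,0]],[[-0.002,0.0025,0.041],[0,0,0]],[[-0.002,0.0025,0.048],[0,0,0]],[[-0.002,0.0025,0.053],[0,0,0]],[[-0.002,0.0025,0.056],[0,0,0]],[[-0.002,0.0025,0.058],[0,0,0]],[[-0.002,0.0025,0.059],[0,0,0]],[[-0.002,0.0025,0.059],[0,0,0]]]'
python3 - <<'E'
from h import *
plan(.6053,-.1004,.02,24.2)
E
```

```text
time_s: 27.82
tcp_pos: [0.6064, -0.0974, 0.0204]
ee_rot: [[-0.913, -0.409, 0.001], [-0.409, 0.913, 0.0], [-0.0, -0.0, -1.0]]
wrist_force: [0.5, -0.9, -3.2]
gripper_width: 0.647
shift [ 0.0022 -0.0023  0.0004] turn [-0.    0.01 -0.01] j6 34 rows>=0.1 now [ 0.6064 -0.0974  0.0204] yaw -155.9 t 27.82 w 56.3
```

```bash
python3 -m jog '[[[0.001,-0.001,0],[0,0,0]],[[0.002,-0.002,0],[0,0,0]],[[0.002,-0.002,0],[0,0,0]],[[0.002,-0.002,0],[0,0,0]],[[0.002,-0.002,0.0004],[0,0,0]],[[0.002,-0.002,0.0004],[0,0,0]],[[0.002,-0.002,0.0004],[0,0,0]],[[0.002,-0.002,0.0004],[0,0,0]],[[0.002,-0.002,0.0004],[0,0,0]],[[0.002,-0.002,0.0004],[0,0,0]]]'
python3 -m jog '[[[0,0,0],[0,0,0]],[[0,0,0],[0,0,0]],[[0,0,0],[0,0,0]],[[0,0,0],[0,0,0]],[[0,0,0],[0,0,0]],[[0,0,0],[0,0,0]],[[0,0,-0.02],[0,0,0]],[[0,0,-0.05],[0,0,0]],[[0,0,-0.09],[0,0,0]],[[0,0,-0.12],[0,0,0]]]' 0.085
python3 - <<'E'
from h import *
for n in ["scene","top"]:
    im,d=r.capture(n); cv2.imwrite(f"pics/{n}4.png",im)
    for k in ["square_mid","long_mid"]:
        for o in r.cut_out(k,n):
            P,u,v=world(n,d,o["region"]); 
            zt=np.percentile(P[:,2],95);m=abs(P[:,2]-zt)<.006
            if o["confidence"]>.3: print(n,k,"%.2f"%o["confidence"],np.round(o["uv"]),"%.3f"%zt,rectyaw(P[m][:,:2]))
plan(.6055,.2870,.13,41.8)
E
```

```text
time_s: 28.65
tcp_pos: [0.6052, -0.1001, 0.0198]
ee_rot: [[-0.913, -0.409, -0.0], [-0.409, 0.913, -0.0], [0.0, 0.0, -1.0]]
wrist_force: [0.5, -0.1, -3.4]
gripper_width: 0.643
time_s: 29.48
tcp_pos: [0.6057, -0.1003, 0.1425]
ee_rot: [[-0.912, -0.409, 0.002], [-0.409, 0.912, -0.001], [-0.001, -0.001, -1.0]]
wrist_force: [1.5, 0.3, 0.7]
gripper_width: 0.974
scene square_mid 0.77 [432. 190.] 0.052 (array([606.4, 286.4]), array([61.8, 65.8]), 131.9)
scene long_mid 0.94 [282. 226.] 0.055 (array([ 606.1, -100.3]), array([ 61.3, 104. ]), 113.3)
top square_mid 0.69 [227. 214.] 0.056 (array([605.4, 287.1]), array([60.6, 61.9]), 42.4)
top long_mid 0.82 [347. 217.] 0.059 (array([605.2, -97.6]), array([55.5, 97.8]), 116.3)
top long_mid 0.69 [197. 256.] 0.054 (array([465.5, 376.4]), array([44.3, 44.5]), 81.8)
shift [-0.1594  0.3527  0.0086] turn [ 0.02 -0.02 -3.54] j6 16 rows>=9.3 now [ 0.6041 -0.1001  0.1385] yaw -155.9 t 29.78 w 85.1
```

View pics/scene4.png

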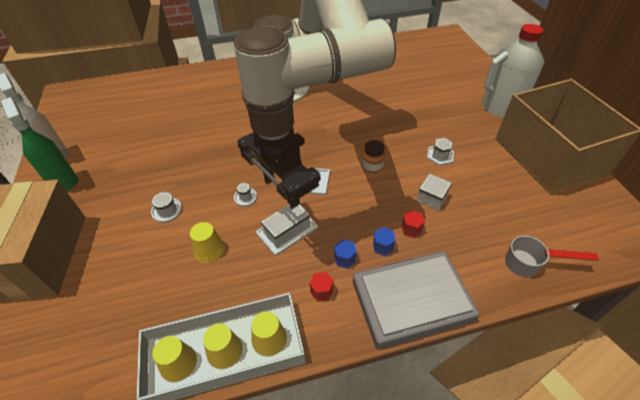

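Oblong tin is seated in its tray at scene (282,226). The square tin, scene (432,190), is the last one.

```bash
python3 -m jog '[[[-0.011,0.024,0.001],[0,0,-0.2]],[[-0.026,0.058,0.002],[0,0,-0.6]],[[-0.041,0.092,0.003],[0,0,-0.9]],[[-0.057,0.127,0.004],[0,0,-1.3]],[[-0.073,0.162,0.005],[0,0,-1.6]],[[-0.089,0.197,0.006],[0,0,-2]],[[-0.105,0.232,0.007],[0,0,-2.3]],[[-0.121,0.267,0.008],[0,0,-2.7]],[[-0.136,0.3,0.009],[0,0,-3]],[[-0.148,0.327,0.009],[0,0,-3.3]]]'
python3 -m jog '[[[-0.011,0.014,0],[0,0,-0.1]],[[-0.016,0.02,0],[0,0,-0.2]],[[-0.018,0.023,0],[0,0,-0.3]],[[-0.018,0.023,0],[0,0,-0.3]],[[-0.018,0.023,0],[0,0,-0.3]],[[-0.018,0.023,0],[0,0,-0.3]],[[-0.018,0.023,0],[0,0,-0.3]],[[-0.018,0.023,0],[0,0,-0.3]],[[-0.018,0.023,0],[0,0,-0.3]],[[-0.018,0.023,0],[0,0,-0.3]]]'
python3 - <<'E'
from h import *
s=r.sense();im,d=r.capture("wrist"); cv2.imwrite("pics/w6.png",im)
for k in ["square_mid"]:
  for o in r.cut_out(k,"wrist"):
    P,u,v=world("wrist",d,o["region"],s); zt=np.percentile(P[:,2],90);m=abs(P[:,2]-zt)<.005
    print(k,o["confidence"],np.round(o["uv"]),zt,rectyaw(P[m][:,:2]))
plan(.6055,.2870,.016,42)
E
```

```text
time_s: 30.62
tcp_pos: [0.6053, 0.261, 0.1283]
ee_rot: [[-0.757, -0.653, -0.003], [-0.653, 0.757, -0.002], [0.004, 0.001, -1.0]]
wrist_force: [0.8, -1.1, 0.6]
gripper_width: 0.974
time_s: 31.45
tcp_pos: [0.6053, 0.2876, 0.131]
ee_rot: [[-0.742, -0.671, 0.0], [-0.671, 0.742, 0.0], [-0.0, 0.0, -1.0]]
wrist_force: [0.2, 0.8, -0.4]
gripper_width: 0.979
square_mid 0.8 [323. 203.] 0.050296614798862584 (array([602.8, 287.2]), array([61.4, 62. ]), 42.0)
square_mid 0.36 [551.   1.] 0.025598383269505896 (array([560. , -65.6]), array([1.5, 5.3]), 35.3)
shift [ 0.0003 -0.0008  0.1149] turn [-0.    0.    0.03] j6 17 rows>=2.8 now [0.6052 0.2878 0.1309] yaw -137.9 t 31.55 w 84.8
```

View pics/w6.png

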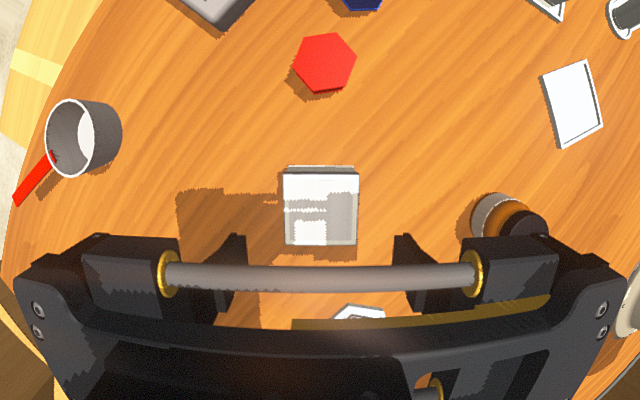

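The square tin is centred and aligned at (323,203).

```bash
python3 -m jog '[[[0,-0.001,0.018],[0,0,0]],[[0,-0.001,0.04],[0,0,0]],[[0,-0.001,0.061],[0,0,0]],[[0,-0.001,0.08],[0,0,0]],[[0,-0.001,0.094],[0,0,0]],[[0,-0.001,0.104],[0,0,0]],[[0,-0.001,0.11],[0,0,0]],[[0,-0.001,0.114],[0,0,0]],[[0,-0.001,0.115],[0,0,0]],[[0,-0.001,0.115],[0,0,0]]]'
python3 -m jog '[[[0,0,0],[0,0,0]],[[0,0,0],[0,0,0]],[[0,0,0],[0,0,0]],[[0,0,0],[0,0,0]],[[0,0,0],[0,0,0]],[[0,0,0],[0,0,0]],[[0,0,0],[0,0,0]],[[0,0,0],[0,0,0]],[[0,0,0],[0,0,0]],[[0,0,0],[0,0,0]]]' 0.0
python3 - <<'E'
from h import *
plan(.4613,-.002,.13,66.5)
E
```

```text
time_s: 32.38
tcp_pos: [0.6062, 0.2875, 0.0164]
ee_rot: [[-0.741, -0.671, 0.001], [-0.671, 0.741, 0.0], [-0.001, -0.0, -1.0]]
wrist_force: [-0.1, 0.2, -0.7]
gripper_width: 0.975
time_s: 33.22
tcp_pos: [0.6057, 0.2871, 0.0162]
ee_rot: [[-0.741, -0.671, -0.0], [-0.671, 0.741, -0.0], [0.0, -0.0, -1.0]]
wrist_force: [-2.4, -1.6, 5.2]
gripper_width: 0.693
shift [ 0.3011 -0.1175 -0.1137] turn [ 0.   -0.01 -4.87] j6 67 rows>=8.2 now [0.6057 0.2871 0.0162] yaw -137.9 t 33.22 w 60.3
```

```bash
python3 -m jog '[[[0,0,-0.015],[0,0,0]],[[0,0,-0.042],[0,0,0]],[[0,0,-0.075],[0,0,0]],[[0.008,-0.003,-0.1],[0,0,-0.1]],[[0.027,-0.011,-0.112],[0,0,-0.4]],[[0.056,-0.022,-0.114],[0,0,-0.9]],[[0.09,-0.035,-0.114],[0,0,-1.5]],[[0.125,-0.049,-0.114],[0,0,-2]],[[0.16,-0.063,-0.114],[0,0,-2.6]],[[0.195,-0.076,-0.114],[0,0,-3.2]]]'
python3 - <<'E'
from h import *
plan(.4613,-.002,.13,66.5)
E
```

```text
time_s: 34.05
tcp_pos: [0.511, 0.0987, 0.129]
ee_rot: [[-0.526, -0.851, -0.001], [-0.851, 0.526, 0.0], [0.0, 0.001, -1.0]]
wrist_force: [0.3, -0.7, -3.1]
gripper_width: 0.687
shift [ 0.1118 -0.0106 -0.001 ] turn [ 0.01 -0.   -1.64] j6 67 rows>=2.7 now [0.511  0.0987 0.129 ] yaw -121.7 t 34.05 w 59.7
```

```bash
python3 -m jog '[[[0.032,-0.003,0],[0,0,-0.5]],[[0.061,-0.006,0],[0,0,-0.9]],[[0.085,-0.008,0],[0,0,-1.3]],[[0.1,-0.01,0.008],[0,0,-1.5]],[[0.109,-0.011,0.022],[0,0,-1.6]],[[0.111,-0.011,0.038],[0,0,-1.6]],[[0.111,-0.011,0.052],[0,0,-1.6]],[[0.111,-0.011,0.063],[0,0,-1.6]],[[0.111,-0.011,0.068],[0,0,-1.6]],[[0.111,-0.011,0.07],[0,0,-1.6]]]'
python3 - <<'E'
from h import *
s=r.sense();im,d=r.capture("wrist"); cv2.imwrite("pics/w7.png",im)
plan(.4613,-.002,.02,66.5)
E
```

```text
time_s: 34.88
tcp_pos: [0.4624, -0.0002, 0.0587]
ee_rot: [[-0.405, -0.914, -0.002], [-0.914, 0.405, -0.001], [0.001, 0.002, -1.0]]
wrist_force: [-0.1, -0.8, -1.6]
gripper_width: 0.686
shift [0.0023 0.0005 0.039 ] turn [ 0.01 -0.01 -0.07] j6 67 rows>=0.9 now [ 4.627e-01 -1.000e-04  5.900e-02] yaw -113.9 t 34.93 w 59.7
```

View pics/w7.png

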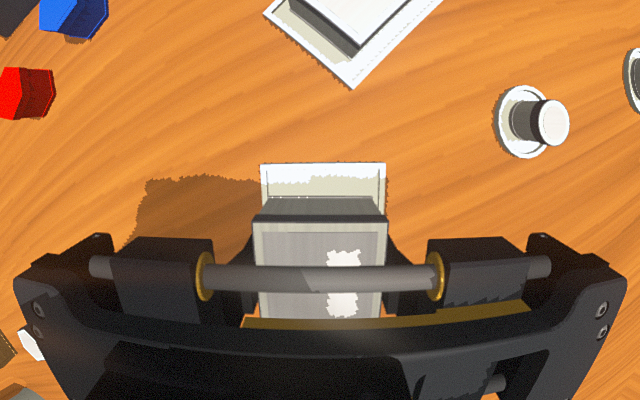

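The square tin is aligned over its tray, whose far edge shows at (323,165). Lowering it now.

```bash
python3 -m jog '[[[0.001,0,0.004],[0,0,0]],[[0.002,0,0.011],[0,0,0]],[[0.002,0,0.018],[0,0,0]],[[0.002,0,0.025],[0,0,0]],[[0.002,0,0.031],[0,0,0]],[[0.002,0,0.035],[0,0,0]],[[0.002,0,0.037],[0,0,0]],[[0.002,0,0.038],[0,0,0]],[[0.002,0,0.039],[0,0,0]],[[0.002,0,0.039],[0,0,0]]]'
python3 - <<'E'
from h import *
plan(.4613,-.002,.02,66.5)
E
```

```text
time_s: 35.77
tcp_pos: [0.4623, -0.0018, 0.0208]
ee_rot: [[-0.404, -0.915, 0.0], [-0.915, 0.404, 0.0], [-0.0, -0.0, -1.0]]
wrist_force: [0.1, -0.9, -2.2]
gripper_width: 0.688
shift [0.0006 0.0008 0.0008] turn [-0.    0.   -0.07] j6 67 rows>=0.0 now [ 0.4623 -0.0018  0.0208] yaw -113.9 t 35.77 w 59.9
```

```bash
python3 -m jog '[[[0,0,0.0004],[0,0,0]],[[0,0,0.0008],[0,0,0]],[[0,0,0.001],[0,0,0]],[[0,0,0.001],[0,0,0]],[[0,0,0.001],[0,0,0]],[[0,0,0.001],[0,0,0]],[[0,0,0.001],[0,0,0]],[[0,0,0.001],[0,0,0]],[[0,0,0.001],[0,0,0]],[[0,0,0.001],[0,0,0]]]'
python3 -m jog '[[[0,0,0],[0,0,0]],[[0,0,0],[0,0,0]],[[0,0,0],[0,0,0]],[[0,0,0],[0,0,0]],[[0,0,0],[0,0,0]],[[0,0,0],[0,0,0]],[[0,0,-0.02],[0,0,0]],[[0,0,-0.05],[0,0,0]],[[0,0,-0.09],[0,0,0]],[[0,0,-0.12],[0,0,0]]]' 0.085
python3 - <<'E'
from h import *
plan(.46,.19,.2,25)
E
```

```text
time_s: 36.6
tcp_pos: [0.4622, -0.0019, 0.0199]
ee_rot: [[-0.404, -0.915, 0.0], [-0.915, 0.404, 0.0], [-0.0, -0.0, -1.0]]
wrist_force: [0.1, 0.7, -2.7]
gripper_width: 0.682
time_s: 37.43
tcp_pos: [0.4626, -0.0019, 0.1423]
ee_rot: [[-0.404, -0.915, 0.002], [-0.915, 0.404, -0.0], [-0.001, -0.002, -1.0]]
wrist_force: [0.6, -0.1, 0.1]
gripper_width: 0.977
shift [-0.1745  0.0798 -0.0577] turn [-0.01  0.01  8.23] j6 3 rows>=5.8 now [ 0.4626 -0.0019  0.1423] yaw -113.8 t 37.43 w 85.0
```

Now I'll move the arm clear of the trays and check all five.

```bash
python3 -m jog '[[[-0.01,0.005,-0.01],[0,0,0]],[[-0.03,0.014,-0.03],[0,0,0]],[[-0.06,0.027,-0.05],[0,0,0]],[[-0.09,0.041,-0.058],[0,0,0]],[[-0.12,0.055,-0.058],[0,0,0]],[[-0.145,0.066,-0.058],[0,0,0]],[[-0.165,0.075,-0.058],[0,0,0]],[[-0.174,0.08,-0.058],[0,0,0]],[[-0.174,0.08,-0.058],[0,0,0]],[[-0.174,0.08,-0.058],[0,0,0]]]'
python3 - <<'E'
from h import *
E={"long":(.03,),"square":(1,),"round":(1,),"hex":(1,),"small":(1,)}
T={"long":(605.3,-100.5),"square":(461.3,-2),"round":(460.3,-386.8),"hex":(465,378.2),"small":(471.3,-185)}
for n in ["scene","top"]:
    im,d=r.capture(n); cv2.imwrite(f"pics/{n}9.png",im)
    for k in T:
        best=None
        for o in r.cut_out(k+"_mid",n):
            P,u,v=world(n,d,o["region"]); zt=np.percentile(P[:,2],90);m=abs(P[:,2]-zt)<.006
            a=rectyaw(P[m][:,:2])
            if np.hypot(*(a[0]-T[k]))<30: print(n,k,"%.2f"%o["confidence"],np.round(o["uv"]),"%.3f"%zt,a,"off",np.round(a[0]-T[k],1))
E
```

```text
time_s: 38.27
tcp_pos: [0.459, 0.1895, 0.1976]
ee_rot: [[-0.404, -0.915, -0.001], [-0.915, 0.404, -0.001], [0.001, 0.001, -1.0]]
wrist_force: [0.2, 0.2, 1.0]
gripper_width: 0.977
scene long 0.70 [286. 223.] 0.055 (array([ 606.9, -100.7]), array([ 60.4, 102.9]), 113.8) off [ 1.6 -0.2]
scene square 0.65 [313. 172.] 0.055 (array([462.9,  -1.5]), array([61.6, 65.7]), 155.5) off [1.6 0.5]
scene round 0.63 [164. 204.] 0.050 (array([ 462.5, -385.7]), array([48.3, 50. ]), 21.2) off [2.2 1.1]
scene hex 0.53 [442. 148.] 0.049 (array([468.3, 376.4]), array([44.3, 48.4]), 153.8) off [ 3.3 -1.8]
scene small 0.78 [243. 190.] 0.045 (array([ 473.2, -185. ]), array([32.7, 33.4]), 45.8) off [1.9 0. ]
top long 0.71 [355. 214.] 0.058 (array([606.1, -99.8]), array([ 58.2, 101.5]), 114.3) off [0.8 0.7]
top square 0.79 [323. 261.] 0.057 (array([462.2,  -1.2]), array([60.6, 61.9]), 156.2) off [0.9 0.8]
top round 0.73 [453. 264.] 0.052 (array([ 460.7, -385.1]), array([46.6, 46.8]), 178.1) off [0.4 1.7]
```

```bash
python3 -c "
import cv2
a=cv2.imread('pics/scene9.png')[120:270,130:470]; cv2.imwrite('pics/z9.png',cv2.resize(a,(800,353),interpolation=cv2.INTER_CUBIC))"
```

```text
(no output)
```

View pics/z9.png

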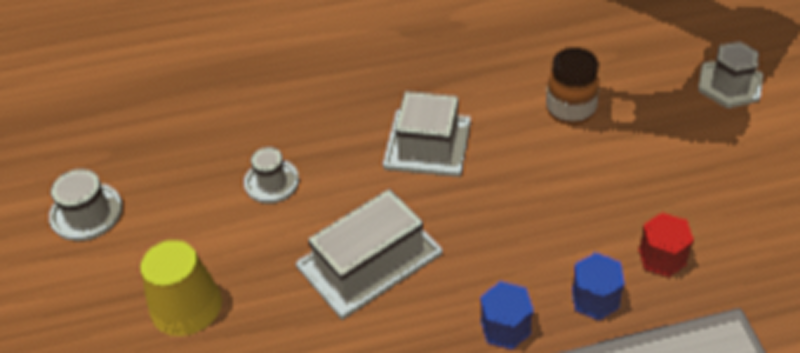

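View pics/top9.png

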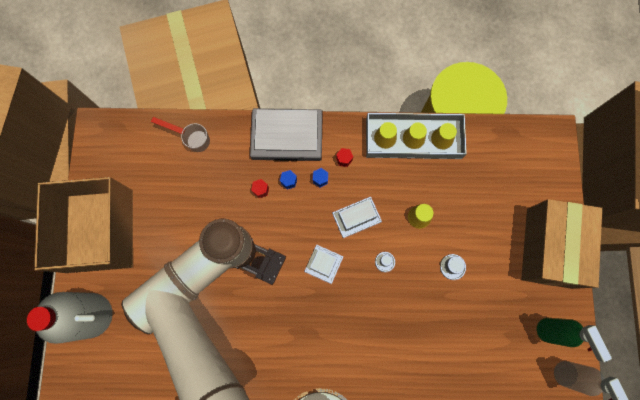

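All five tins stand upright and centred in their trays. Their tops read at floor plus tin height, and the gripper is clear of everything. Handing in.

```bash
python3 -c "
from station import r
print(r.finish_job())"
```

```text
the job is handed in; nothing more can be done
None
```

I took both piles apart and put all five tins, lid up, in their own trays, in the order small, hex, round, oblong, square. I handed the job in at about 39 s of the 128 s allowed; no verdict was reported.

In the last scene picture every tin stood upright within its rim, and the gripper was about 0.2 m above the bench, touching nothing. The scene camera put each tin within about 4 mm of its tray's centre. The top camera put the oblong, square and round tins within about 2 mm; the small tin went unreported there and the arm hid the hex tin. Tin tops read up to about 5 mm high, in line with those cameras' usual 2–5 mm bias. Nothing toppled, and the largest wrist force I read was about 6 N.

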